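Index a cooled casting out from under the fan and hold it up to the magnifier

TASK

Turn the cooling turntable one quarter turn counter-clockwise (seen from above), until it drops into its next stop and the casting has come out from under the fan, and let go of it. Then draw that casting up out of its nest and tip it over, roof still upward, until one of its windowed long sides squarely faces the lens of the magnifier lamp, the middle of the casting about 15 cm in front of the lens on its centre line. Finish while holding it still there in the gripper, touching nothing else, and leave the other things on the bench where they are.

Things in the scene. Friction and masses are not known exactly. Their poses are not given: they have to be found in the camera images.
- turntable (a joint): Angle (rad) of the hand-turned aluminium disc (157 mm radius, top 47 mm above the bench). 0 at the start, growing counter-clockwise seen from above. A spring plunger holds it in stops at 0, 1.571 and 3.142: leaving or entering one takes about 5 to 10 N at a knob; within 0.03 rad it pulls the disc in; between stops the disc stays where it is left.
- hub (a point): Centre of the disc's top face, on its turning axis, 47 mm above the bench. z up; turns with the disc: y points at the nest that holds the casting.
- knob (a point): Centre of the black cylindrical turning knob (24 mm diameter, 77 to 107 mm above the bench, on a 12 mm pin) that at the start stands at the disc's near side on the robot's right, 140 mm from the axis, between two nests. It revolves freely on its pin. Grip it from above. Moves with the disc. Three equal knobs stand at the other quarters.
- nest (a point): Centre of the floor of the nest with the casting, 95 mm from the axis, 53 mm above the bench; z up, x along it. Four equal dark steel nests (pocket 124 x 36, walls 12 mm high) lie across the disc's radii. At the start it is on the robot's left under a tilted 80 mm square fan (underside 175 to 210 mm above the bench); a quarter turn brings it to the side nearest the robot, nothing above it.
- casting_mid (a point): Middle of the casting's body, 15 mm above its underside: a bare-metal model railcar shell 120 long (x), 32 wide (y), 30 mm high (z), 0.13 to 0.21 kg, a round sprue standing on the middle of its roof. Axes are its own: +y and -y out of the windowed long sides, z along the sprue, underside to roof. The one to take sits in the nest under the fan.
- sprue_grip (a point): Where to grip the casting: on its sprue's axis, 68 mm above its underside (53 mm from casting_mid along z), axes as casting_mid. The sprue is a 14 mm cylinder from the roof (30 mm) to 90 mm above the underside, then a 10 mm stub to 100 mm.
- lens (a point): Centre of the magnifier lamp's round lens (head 216 mm across, 30 mm thick), about 376 mm above the bench, on the robot's right. z points straight out of the lens towards where work is held: towards the robot and 45 degrees downward; y is level. The lamp is fixed.
- lamp: The fixed magnifier lamp. Origin on the bench below the point 150 mm in front of the lens; x level, from there towards the lens (away from the robot), z up. Foot 170 mm wide at (220, -250) mm; post and arm up to 450 mm high stand on the side away from the turntable.
- indexer: Fixed unit under the disc: base plate 300 x 300 x 10 mm, plunger block at +x, fan post (30 mm square, 210 mm tall) 215 mm from the axis at +y. Origin on the bench on the turning axis, y towards the fan.
- casting: The casting in the nest; origin at the centre of its underside, axes as casting_mid.
- spare_a: A casting of the same kind standing on the bench at the robot's right, sprue up; origin at the centre of its underside. Leave alone.
- spare_b: Another such casting beside it. Leave alone.
- cleaner: Grey cleaner bottle with a white cap, 60 mm diameter, 160 mm tall, on the bench at the robot's left; origin at its foot. Leave alone.
- file: Flat file with a wooden handle, 360 mm long, 24 mm high, lying on the bench between turntable and lamp. Leave alone.
Mind the look-alikes: they are no part of the job. Leave any brown or purple look-alike of the casting alone.

How it is judged:
On the way, in this order (a step that is already met when the one before it is completed fails the run):
1. the turntable stands in its next stop, a quarter turn on, the casting still seated in its nest and the knob let go (value of joint turntable between 1.53 and 1.61 rad and distance between casting and nest below 0.008 m and contact force between the fingers and indexer below 0.1 N), for 0.2 s.
2. the casting is drawn clear of the nest with the turntable still in that stop (z of casting in the frame of nest above 0.03 m and contact force between the fingers and casting above 1 N and contact force between casting and indexer below 0.1 N and value of joint turntable between 1.52 and 1.62 rad), for 0.2 s.
At the end, for the whole second after the job is handed in: Held still in the fingers, 100 to 200 mm in front of the lens and within 50 mm of its centre line, over 180 mm above the bench; a windowed side faces the lens within 17 degrees, roof upward; casting and robot clear of lamp and turntable; turntable in its quarter-turn stop (1.52 to 1.62 rad) (contact force between the fingers and casting above 1 N and z of casting_mid in the frame of lens between 0.1 and 0.2 m and x of casting_mid in the frame of lens between -0.05 and 0.05 m and y of casting_mid in the frame of lens between -0.05 and 0.05 m and angle between the y axis of casting_mid and the z axis of lens, either way round below 0.3 rad and angle between casting_mid's own z axis and vertical below 1.15 rad and height (world z) of casting_mid above 0.18 m and linear speed of casting below 0.02 m/s and angular speed of casting below 0.2 rad/s and contact force between each of casting, the fingers, the arm and lamp below 0.1 N and contact force between each of casting, the fingers, the arm and indexer below 0.1 N and value of joint turntable between 1.52 and 1.62 rad); the arm keeps its last pose, push and grip.
It fails at once if another thing on the bench is disturbed (moved more than 30 mm) (distance of any of spare_a, spare_b, cleaner, file from where it was at the start of the episode above 0.03 m).
It fails at once if the casting is knocked against the lamp (contact force between casting and lamp above 3 N).
It also fails if it takes over 54 s, if anything falls off the work surface, if the arm or the gripper's body presses on something with over 40 N, if the wrist force passes 120 N, or if a joint passes its speed limit or range.

ROBOT

A 6-joint arm with a two-finger parallel gripper is mounted at the origin on the work surface. World frame = base frame: x ahead of the robot, y to its left, z up, the work surface at z = 0. Lengths are in m, angles in rad, forces in N, time in s.
With the tool pointing down it reaches from about 0.35 to 0.775 m from the base axis. Payload 7.3 kg.
Tool frame: the origin (TCP) lies midway between the tips of the shut fingers; the grasp point (between the pads) lies manip.grip_depth behind it (manip.grip_depth is the distance from the TCP to the grasp point, in m); z points along the fingers, y is the direction in which the jaws open and shut (so a half turn about z gives the same grasp; the last joint's range is limited). The gripper opens to 92 mm and grips with 3 to 60 N. Pads are 19 mm wide; open, the fingers measure 130 mm over their backs; the gripper's body (75 mm by 190 mm) begins 47 mm behind the grasp point.
Start: joints at [-1.377, 0.342, 1.524, -0, 1.275, -0.146], TCP at [0.175, -0.495, 0.227] pointing down, gripper open.
Joint ranges: [-2.53, 2.53], [-0.77, 2.02], [0.04, 2.7], [-1, 4.14], [0.28, 2.66], [-3.11, 3.11]. Speed limits (rad/s): [2.57, 2.57, 3.14, 3.14, 3.14, 3.14].

INTERFACE

Orientations are given as [roll, pitch, yaw] about the fixed x, y, z axes, in that order (R = Rz(yaw) Ry(pitch) Rx(roll)).
In Python, from plant import manip, viewer gives the robot as it stands. The module is installed in compiled form; this text tells all that it offers.
- The arm moves only by the shell command python3 -m inch 'ROWS'. ROWS is JSON, a list of rows, each an object of numbers: "jaw": the opening, from 0 (shut) to 1 (fully open); "dx", "dy", "dz": the shift along the world's x, y, z in mm; "twist": the turn about the world's z in rad. In form: [{"jaw": .., "dx": .., "dy": .., "dz": .., "twist": ..}, ...]. A call has 1 to 12 rows; each row shifts and turns the commanded pose from where the row before left it; what a row does not reach is not made up. A row lasts 1/12 s, in which the tool goes at most 41.7 mm and 7.16 degrees, less where a joint would pass 70% of its speed; a pose out of reach is approached as far as the arm can. A call is refused whole if a number of a shift passes 41.7 or a number of a turn 0.125, either way. A call with a gripper value outside its range is refused whole. The fingers move at their own pace and stop on an object; the grip force is fixed at half the most. Time passes only in rows, so rows that do not move let the fingers close. It gives the time, the measured TCP pose, the force and the opening at its end, in the units of the state.
- manip.sense(): the state, without advancing time (a new reading comes with each control period).
- viewer.capture(name): name is "scene" or "top"; returns (picture, depth): 400x640x3 uint8, blue, green, red; 400x640 float32, m along the optical axis (not along the pixel's ray), 0 where there is no reading.
- viewer.camera_model(name): a dict with "mtx" (3x3 intrinsics, pixels), "T" (4x4, takes a point from camera to world coordinates). Camera axes: x right, y up, looking along -z (the intrinsics and any distortion apply to the point x, -y, -z); pixel columns grow to the right and rows downward; lengths in m; the calibration is good to about 2 mm. A picture is of the moment at which its call begins. camera_model takes no time and is no camera call.
- manip.close_job(): hands the job in, once; it reports no verdict.
The state is a dict: "time_s": time; "joints": joint angles; "qd": joint speeds; "joint_torque": joint torques, N m; "position": TCP position; "eef_rot": TCP orientation; "ft_force": force on the tool from outside, world axes, zero at the start; "wrist_torque": the same for the moment, N m; "opening": finger opening in m.
Only numpy, scipy, OpenCV 4.12 (cv2) and the standard library are available. Lean on these libraries where they do the work, as an engineer would, in place of code of your own. Each camera call takes 0.05 s, during which the arm holds its last target.

## Working session

There is one attempt and no reset: what is moved stays moved. The work goes in short steps, Python scripts to look and compute and a shell command to move; the robot and the scene stay as the last step left them, time stands still between calls to the robot, and variables do not carry over. Pictures are saved under pics/ and viewed, and the job is handed in when it is done.

```bash
mkdir -p pics; cat > h.py <<'E'
import numpy as np, cv2
from plant import manip, viewer
def cap(n):
    p,d=viewer.capture(n); np.savez(f'{n}.npz',p=p,d=d); return p,d
def load(n):
    z=np.load(f'{n}.npz'); return z['p'],z['d']
def pt(n,u,v,depth):
    m=viewer.camera_model(n);K=m['mtx'];T=np.array(m['T'])
    x=(u-K[0][2])/K[0][0];y=(v-K[1][2])/K[1][1]
    return (T@np.array([x*depth,-y*depth,-depth,1]))[:3]
def ray(n,u,v,z):
    m=viewer.camera_model(n);T=np.array(m['T']);o=T[:3,3]
    d=pt(n,u,v,1.0)-o
    return o+d*(z-o[2])/d[2]
def proj(n,P):
    m=viewer.camera_model(n);K=np.array(m['mtx']);T=np.linalg.inv(np.array(m['T']))
    c=T@np.append(P,1); return K[0][0]*c[0]/-c[2]+K[0][2], K[1][1]*(-c[1])/-c[2]+K[1][2], -c[2]
E
python3 - <<'E'
from h import *
print(manip.sense()); print(manip.grip_depth)
for n in('scene','top'):
    p,d=cap(n); cv2.imwrite(f'pics/{n}0.png',p); m=viewer.camera_model(n); print(n,m)
E
```

```text
{'time_s': 0.0, 'joints': array([-1.37698394e+00,  3.42740294e-01,  1.52504519e+00,  3.00900026e-05,
        1.27539295e+00, -1.45979960e-01]), 'qd': array([ 3.09373984e-04,  1.42991709e-05,  8.91771571e-04, -7.04661290e-04,
       -8.82756730e-04,  3.25766875e-04]), 'joint_torque': array([ 4.81965380e-04, -4.31234729e+01, -2.44219548e+01,  7.16570509e-02,
        5.58310084e-02, -1.18503563e-04]), 'position': array([ 0.17493628, -0.49455436,  0.22602601]), 'eef_rot': array([-3.14002792e+00, -2.59137854e-04,  3.39783363e-01]), 'ft_force': array([-0.24419598,  0.14507636, -0.01029551]), 'wrist_torque': array([-0.00075013, -0.03774946, -0.01491312]), 'opening': 0.09165664425441374}
0.0188
scene {'mtx': array([[389.76020485,   0.        , 326.19865596],
       [  0.        , 389.76020485, 197.28307089],
       [  0.        ,   0.        ,   1.        ]]), 'T': array([[-0.876471  , -0.39479122,  0.27556936,  0.79131885],
       [ 0.48141303, -0.71111558,  0.5124023 ,  0.64713223],
       [-0.00633027,  0.58176844,  0.81332983,  1.18727214],
       [ 0.        ,  0.        ,  0.        ,  1.        ]])}
top {'mtx': array([[403.20528814,   0.        , 317.3999149 ],
       [  0.        , 403.20528814, 191.30663352],
       [  0.        ,   0.        ,   1.        ]]), 'T': array([[ 9.40383263e-03,  9.96249016e-01, -8.60201513e-02,
         3.69606959e-01],
       [-9.99955763e-01,  9.35161145e-03, -1.01002997e-03,
         1.85055296e-02],
       [-2.01814330e-04,  8.60258441e-02,  9.96292885e-01,
         1.50599819e+00],
       [ 0.00000000e+00,  0.00000000e+00,  0.00000000e+00,
         1.00000000e+00]])}
```

View pics/scene0.png

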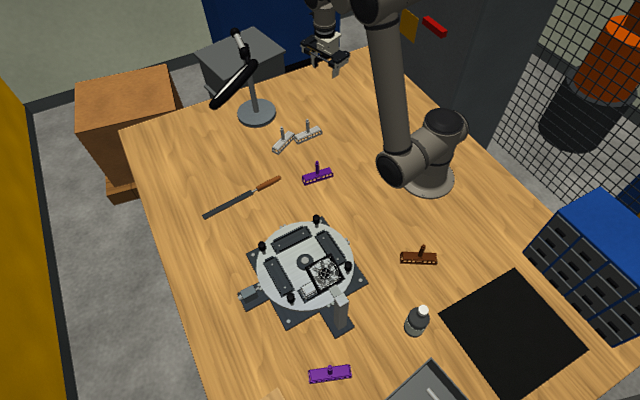

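View pics/top0.png

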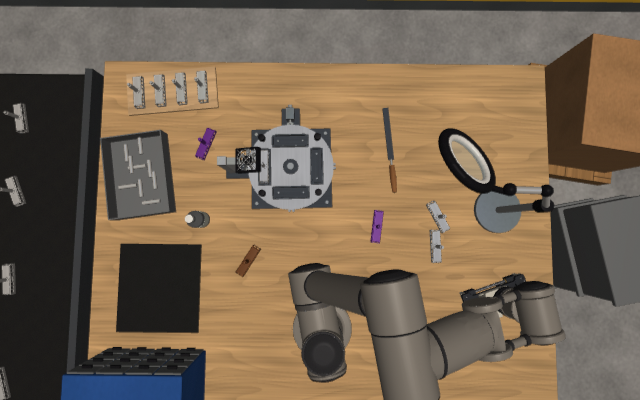

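The top view shows the turntable's hub at about (290,167), with the fan at (248,160) and the lens ring at (467,160). The spares are at (438,215) and (436,246). Purple and brown look-alikes lie at (377,226), (206,143) and (248,260). The castings at the upper left (138–202, 88) and in the tray are also not the target. Next I'll enlarge the turntable and the lamp.

```bash
python3 - <<'E'
from h import *
p,d=load('top'); q,e=load('scene')
a=cv2.resize(p[95:220,215:345],None,fx=4.5,fy=4.5,interpolation=cv2.INTER_CUBIC); cv2.imwrite('pics/t1.png',a)
b=cv2.resize(q[200:350,225:385],None,fx=4,fy=4,interpolation=cv2.INTER_CUBIC); cv2.imwrite('pics/s1.png',b)
c=cv2.resize(p[110:250,420:570],None,fx=4,fy=4,interpolation=cv2.INTER_CUBIC); cv2.imwrite('pics/l1.png',c)
for n in('top','scene'):
  P,D=load(n); print(n)
E
```

```text
top
scene
```

View pics/t1.png

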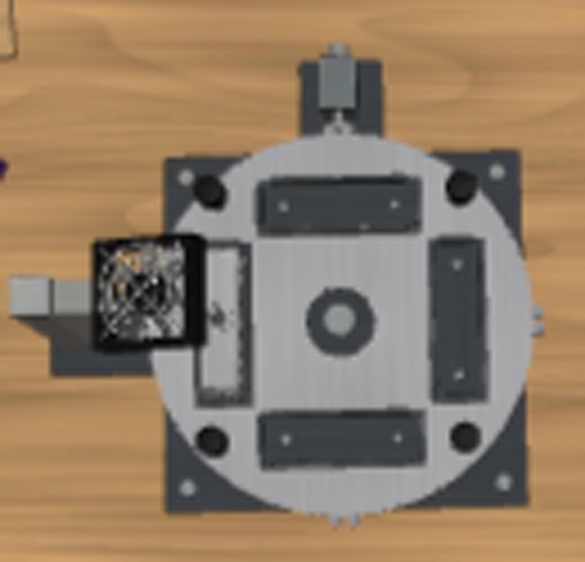

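View pics/s1.png

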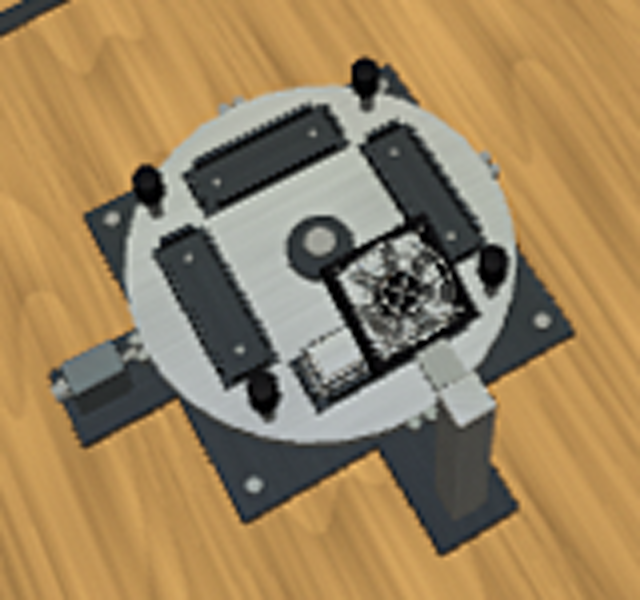

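View pics/l1.png

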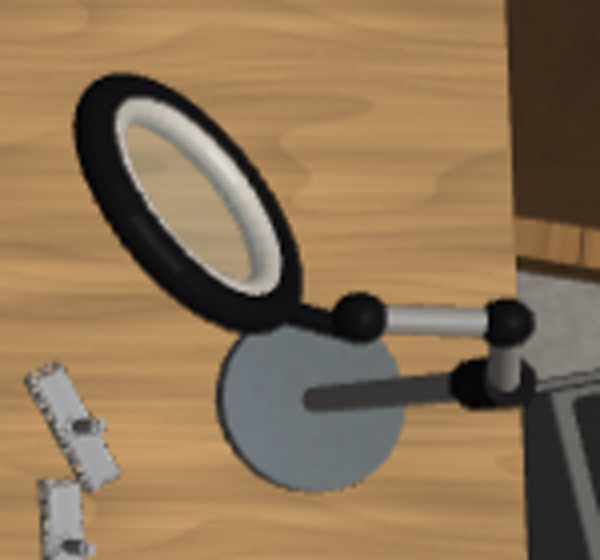

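In the enlarged crop (4.5x) the knob to use is at (465,437), which is full-image (318,192): near side, robot's right, between two nests. The other three knobs, at (212,440), (460,187) and (210,192), don't fit that description. The target casting is the bare-metal one in the nest under the fan, at crop (222,320).

```bash
python3 - <<'E'
from h import *
p,d=load('top')
hsv=cv2.cvtColor(p,cv2.COLOR_BGR2HSV)
# knobs
m=(hsv[...,2]<45).astype(np.uint8); 
K=[]
for (u,v) in [(318,192),(262,193),(317,136.5),(262,137.5)]:
    u0,v0=int(u)-7,int(v)-7
    s=m[v0:v0+15,u0:u0+15]; n,l,st,c=cv2.connectedComponentsWithStats(s)
    i=1+np.argmax(st[1:,4]); cu,cv=c[i]+[u0,v0]; P=ray('top',cu,cv,.105); K.append(P); print(cu,cv,st[i],P, d[int(cv),int(cu)], pt('top',cu,cv,d[int(cv),int(cu)]))
print('mean',np.mean(K,0)); print('hub',ray('top',290.6,166.1,.047))
K=np.array(K); c=K.mean(0); print([(np.hypot(*(k-c)[:2]),np.degrees(np.arctan2(*(k-c)[1::-1]))) for k in K])
# lens
u,v=np.meshgrid(np.arange(425,500),np.arange(115,200))
pts=[(a,b,*pt('top',a,b,d[b,a])) for a,b in zip(u.ravel(),v.ravel()) if hsv[b,a,2]<40 and d[b,a]>0]
pts=np.array(pts); k=(pts[:,4]>.2)&(pts[:,4]<.5); pts=pts[k]; X=pts[:,2:]
print(len(X),X.min(0),X.max(0),X.mean(0))
sd=lambda t:d[int(t[1]),int(t[0])]
for (a,b) in [(463,160),(467,160),(470,165),(460,155)]: print(a,b,pt('top',a,b,d[b,a]),p[b,a])
A=np.c_[X[:,:2],np.ones(len(X))]; co=np.linalg.lstsq(A,X[:,2],rcond=None)[0]; n=np.array([-co[0],-co[1],1]);print(n/np.linalg.norm(n))
E
```

```text
317.8076923076923 191.57692307692307 [ 4  4  6  6 26] [0.48963674 0.01849494 0.105     ] 1.4022474 [0.48930536 0.01849497 0.10886791]
261.58620689655174 192.44827586206895 [ 4  4  6  6 29] [0.4847474  0.21449242 0.105     ] 1.4090338 [0.48500348 0.21492832 0.10188403]
316.94444444444446 136.05555555555554 [ 4  4  7  7 36] [0.68627118 0.02337385 0.105     ] 1.4264992 [0.68703896 0.02338566 0.10160317]
260.94736842105266 137.1315789473684 [ 3  4  7  7 38] [0.68056561 0.22092094 0.105     ] 1.4252294 [0.68110583 0.22127259 0.10256606]
mean [0.58530523 0.11932054 0.105     ]
hub [0.58704468 0.11871507 0.047     ]
[(np.float64(0.13899015167342982), np.float64(-133.49658284283603)), (np.float64(0.1384541978445457), np.float64(136.57622649985257)), (np.float64(0.13928348346643718), np.float64(-43.539856917533434)), (np.float64(0.13927376078095113), np.float64(46.844608316862164))]
1079 [ 0.46312328 -0.48824287  0.31935354] [ 0.65260444 -0.30943846  0.46162928] [ 0.54236474 -0.38051914  0.41782843]
463 160 [ 0.55622159 -0.38361216  0.39853911] [120 153 177]
467 160 [ 0.5588138  -0.40021837  0.38378122] [121 154 177]
470 165 [ 0.5436806  -0.40585089  0.39028738] [122 155 179]
460 155 [ 0.57064348 -0.37648502  0.39600247] [122 156 179]
[ 0.42818691 -0.50891098  0.7467701 ]
```

```bash
python3 - <<'E'
from h import *
p,d=load('top'); hsv=cv2.cvtColor(p,cv2.COLOR_BGR2HSV)
m=((hsv[...,2]<45)).astype(np.uint8)
s=np.zeros_like(m); s[120:198,430:498]=m[120:198,430:498]
s=cv2.morphologyEx(s,cv2.MORPH_OPEN,np.ones((3,3)))
cs,h=cv2.findContours(s,cv2.RETR_CCOMP,cv2.CHAIN_APPROX_NONE)
for i,c in enumerate(cs):
    if len(c)>40:
        e=cv2.fitEllipse(c); print(h[0][i][3],len(c),e)
        W=np.array([ray('top',*q[0],.376)[:2] for q in c],np.float32)
        print('  world',cv2.fitEllipse(W.reshape(-1,1,2)*1000), 'rect',cv2.minAreaRect(W*1000))
# foot: greyish blue
f=cv2.inRange(hsv,(90,30,60),(115,150,200)); f[:, :470]=0;f[:185]=0;f[240:]=0;f[:,527:]=0
cs,_=cv2.findContours(f,0,1); c=max(cs,key=cv2.contourArea); e=cv2.fitEllipse(c);print(e, ray('top',*e[0],0.01),ray('top',*e[0],0.02))
q,dd=load('scene'); a=cv2.resize(q[20:160,190:350],None,fx=4,fy=4,interpolation=cv2.INTER_CUBIC); cv2.imwrite('pics/s2.png',a)
E
```

```text
-1 231 ((467.3447265625, 160.7574920654297), (35.5861930847168, 72.2090835571289), 141.1945343017578)
  world ((558.5631713867188, -403.75970458984375), (102.7393798828125, 202.5235137939453), 127.57868957519531) rect ((550.5821533203125, -402.14093017578125), (226.4910888671875, 98.80438995361328), 40.22264099121094)Traceback (most recent call last):
  File "<stdin>", line 14, in <module>
ValueError: max() iterable argument is empty
```

```bash
python3 - <<'E'
from h import *
p,d=load('top'); hsv=cv2.cvtColor(p,cv2.COLOR_BGR2HSV)
g=((hsv[...,2]>60)).astype(np.uint8); n,l,st,c=cv2.connectedComponentsWithStats(g[:,:],connectivity=4)
i=l[160,465]; print('glass',st[i],c[i])
M=(l==i).astype(np.uint8)
cs,_=cv2.findContours(M,0,1); e=cv2.fitEllipse(cs[0]); print(e, ray('top',*e[0],.376))
W=np.array([ray('top',*q[0],.376)[:2] for q in cs[0]],np.float32)
print(cv2.fitEllipse(W.reshape(-1,1,2)*1000))
Me=cv2.erode(M,np.ones((5,5)))
vv,uu=np.nonzero(Me); X=np.array([pt('top',a,b,d[b,a]) for a,b in zip(uu,vv)])
k=X[:,2]>.2; print(len(X),k.sum()); X=X[k]
A=np.c_[X[:,:2],np.ones(len(X))]; co,res,_,_=np.linalg.lstsq(A,X[:,2],rcond=None); nn=np.array([-co[0],-co[1],1]);nn/=np.linalg.norm(nn);print(nn,np.degrees(np.arctan2(nn[1],nn[0])),X.mean(0), np.std(A@co-X[:,2]))
print(co@[X[:,0].mean(),X[:,1].mean(),1])
for (u,v) in [(500,211),(500,222),(476,211),(500,232)]: print(hsv[v,u], pt('top',u,v,d[v,u]))
q,dd=load('scene'); a=cv2.resize(q[20:160,190:350],None,fx=4,fy=4,interpolation=cv2.INTER_CUBIC); cv2.imwrite('pics/s2.png',a)
E
```

```text
glass [ 448  134   43   50 1173] [469.14407502 158.32139812]
((469.1365051269531, 158.30157470703125), (23.832063674926758, 59.639549255371094), 141.98426818847656) [ 0.56504542 -0.40928267  0.376     ]
((565.4181518554688, -409.0691223144531), (68.84849548339844, 167.45248413085938), 126.856201171875)
819 819
[ 0.53196017 -0.73489547  0.42065072] -54.10078957006236 [ 0.56379484 -0.40617851  0.38476887] 0.0299712088710011
0.3847688693492235
[20 14 56] [ 0.43007705 -0.63864168  0.05223905]
[ 97  19 118] [ 0.3909679  -0.65090558  0.02247185]
[105  17 117] [ 0.43070792 -0.56597833  0.01706552]
[ 17  16 115] [ 0.3544216  -0.65116822  0.01949445]
```

View pics/s2.png

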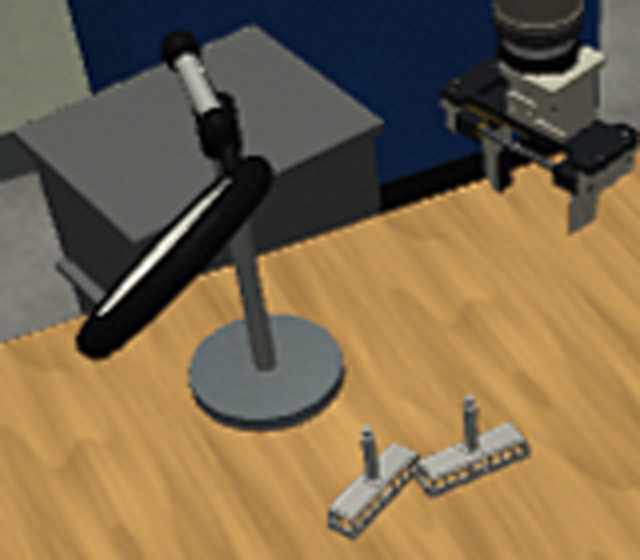

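```bash
python3 - <<'E'
from h import *
def rd(n,u,v):
    o=np.array(viewer.camera_model(n)['T'])[:3,3]; d=pt(n,u,v,1.)-o; return o,d/np.linalg.norm(d)
a,b=rd('top',467.3,160.8); c,e=rd('scene',233.7,84.5)
s=np.linalg.lstsq(np.c_[b,-e],c-a,rcond=None)[0]; L1=a+b*s[0];L2=c+e*s[1]; print(L1,L2)
F=ray('top',497.5,209.2,.02); print('foot',F)
for L in (L1,(L1+L2)/2):
  best=[]
  for az in np.radians(np.arange(-60,-40,1)):
    x=np.array([np.cos(az),np.sin(az)]);y=np.array([-x[1],x[0]])
    O=L[:2]-.10607*x; f=O+.22*x-.25*y; best.append((np.linalg.norm(f-F[:2]),np.degrees(az),O))
  print(sorted(best,key=lambda t:t[0])[:2])
# lens ring check: reproject disc outer boundary
E
```

```text
[ 0.55856708 -0.40554141  0.37166127] [ 0.56113943 -0.40679742  0.37255931]
foot [ 0.43796286 -0.64420013  0.02      ]
[(np.float64(0.007479502640976874), np.float64(-51.0), array([ 0.49181506, -0.32310954])), (np.float64(0.00803044037958591), np.float64(-52.0), array([ 0.49326386, -0.32195711]))]
[(np.float64(0.007534401780672218), np.float64(-52.0), array([ 0.49455004, -0.32258511])), (np.float64(0.007870605391870143), np.float64(-51.0), array([ 0.49310124, -0.32373754]))]
```

The lens centre comes out at about (0.557, -0.405, 0.376), with its horizontal axis at azimuth -52°. The hub is at (0.586, 0.119) with the disc yawed about 1.6°, and the knob is at (0.490, 0.0185). I'll move above the knob first.

```bash
python3 -m inch '[{"jaw":1,"dx":10,"dy":16,"dz":0,"twist":0.03},{"jaw":1,"dx":19.5,"dy":32,"dz":0,"twist":0.03},{"jaw":1,"dx":19.5,"dy":32,"dz":0,"twist":0.03},{"jaw":1,"dx":19.5,"dy":32,"dz":0,"twist":0.03},{"jaw":1,"dx":19.5,"dy":32,"dz":0,"twist":0.03},{"jaw":1,"dx":19.5,"dy":32,"dz":0,"twist":0.03},{"jaw":1,"dx":19.5,"dy":32,"dz":0,"twist":0.03},{"jaw":1,"dx":19.5,"dy":32,"dz":0,"twist":0.03},{"jaw":1,"dx":19.5,"dy":32,"dz":0,"twist":0.03},{"jaw":1,"dx":19.5,"dy":32,"dz":0,"twist":0.03},{"jaw":1,"dx":19.5,"dy":32,"dz":0,"twist":0.03},{"jaw":1,"dx":19.5,"dy":32,"dz":0,"twist":0.03}]'
python3 -m inch '[{"jaw":1,"dx":19.5,"dy":32,"dz":0},{"jaw":1,"dx":19.5,"dy":32,"dz":0},{"jaw":1,"dx":19.5,"dy":32,"dz":0},{"jaw":1,"dx":16,"dy":25,"dz":0},{"jaw":1,"dx":0,"dy":0,"dz":0}]'
```

```text
time_s: 1.1
position: [0.3999, -0.1251, 0.2267]
eef_rot: [-3.142, 0.0, 0.701]
ft_force: [0.9, -0.9, -1.3]
opening: 0.0919invalid input at $[0]: expected keys jaw, dx, dy, dz, twist
```

```bash
python3 -m inch '[{"jaw":1,"dx":18,"dy":29,"dz":0,"twist":0},{"jaw":1,"dx":18,"dy":29,"dz":0,"twist":0},{"jaw":1,"dx":18,"dy":29,"dz":0,"twist":0},{"jaw":1,"dx":18,"dy":29,"dz":0,"twist":0},{"jaw":1,"dx":18,"dy":28,"dz":0,"twist":0},{"jaw":1,"dx":0,"dy":0,"dz":0,"twist":0}]'
python3 - <<'E'
from h import *
print(manip.sense()['position'],manip.sense()['eef_rot'])
for n in('scene','top'):
    p,d=cap(n)
cv2.imwrite('pics/a1.png',cv2.resize(load('scene')[0][120:350,200:420],None,fx=3.4,fy=2.6*1.0))
E
```

```text
time_s: 1.6
position: [0.4915, 0.0213, 0.2263]
eef_rot: [-3.141, -0.002, 0.704]
ft_force: [-0.6, -0.7, -0.9]
opening: 0.092
[0.49148865 0.02127838 0.22626603] [-3.14079544e+00 -1.77493376e-03  7.03822779e-01]
```

View pics/a1.png

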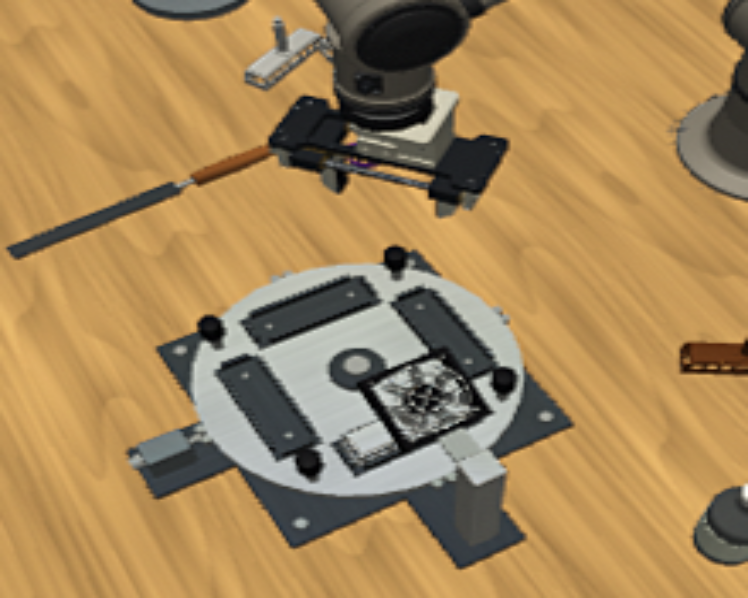

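The gripper is above the knob, which appears at crop (395,258). I'll descend and close.

```bash
python3 -m inch '[{"jaw":1,"dx":-1,"dy":-1.5,"dz":-30,"twist":0},{"jaw":1,"dx":-1,"dy":-1.5,"dz":-35,"twist":0},{"jaw":0.7,"dx":0,"dy":0,"dz":-35,"twist":0},{"jaw":0.6,"dx":0,"dy":0,"dz":-30,"twist":0},{"jaw":0.5,"dx":0,"dy":0,"dz":-16,"twist":0},{"jaw":0.5,"dx":0,"dy":0,"dz":0,"twist":0}]'
python3 -m inch '[{"jaw":0,"dx":0,"dy":0,"dz":0,"twist":0},{"jaw":0,"dx":0,"dy":0,"dz":0,"twist":0},{"jaw":0,"dx":0,"dy":0,"dz":0,"twist":0},{"jaw":0,"dx":0,"dy":0,"dz":0,"twist":0},{"jaw":0,"dx":0,"dy":0,"dz":0,"twist":0}]'
python3 - <<'E'
from h import *
P=np.array([.4896,.0185]); c=np.array([.5858,.119])
r=np.hypot(*(P-c)); a0=np.arctan2(*(P-c)[::-1])
prev=P
for k in range(1,16):
    q=c+.14*np.array([np.cos(a0+k*np.pi/30),np.sin(a0+k*np.pi/30)]); 
    q=c+r*(q-c)/.14; print(k,np.round((q-prev)*1000,1),q.round(4)); prev=q
print(r,np.degrees(a0))
E
```

```text
time_s: 2.2
position: [0.4843, 0.0131, 0.0775]
eef_rot: [-3.136, 0.006, 0.698]
ft_force: [-0.2, -0.8, -0.6]
opening: 0.0699
time_s: 2.62
position: [0.4881, 0.0139, 0.0818]
eef_rot: [3.14, -0.001, 0.7]
ft_force: [-0.6, 0.4, 0.8]
opening: 0.0364
1 [11.  -9.5] [0.5006 0.009 ]
2 [12.  -8.3] [0.5126 0.0007]
3 [12.8 -7. ] [ 0.5254 -0.0063]
4 [13.4 -5.6] [ 0.5388 -0.0119]
5 [13.9 -4.2] [ 0.5527 -0.0161]
6 [14.3 -2.7] [ 0.567  -0.0189]
7 [14.5 -1.2] [ 0.5816 -0.0201]
8 [14.6  0.3] [ 0.5961 -0.0197]
9 [14.4  1.8] [ 0.6106 -0.0179]
10 [14.2  3.3] [ 0.6247 -0.0146]
11 [13.7  4.8] [ 0.6385 -0.0098]
12 [13.2  6.2] [ 0.6517 -0.0035]
13 [12.4  7.6] [0.6641 0.004 ]
14 [11.6  8.8] [0.6757 0.0128]
15 [10.6 10. ] [0.6863 0.0228]
0.1391211342679465 -133.74767352863026
```

```bash
python3 -m inch '[{"jaw":0,"dx":0,"dy":0,"dz":0,"twist":0},{"jaw":0,"dx":0,"dy":0,"dz":0,"twist":0},{"jaw":0,"dx":0,"dy":0,"dz":0,"twist":0},{"jaw":0,"dx":0,"dy":0,"dz":0,"twist":0}]'
python3 - <<'E'
from h import *
s=manip.sense();print(s['position'],s['ft_force'],s['opening'])
p,d=cap('scene'); cv2.imwrite('pics/a2.png',cv2.resize(p[120:350,200:420],None,fx=2.6,fy=2.6))
E
```

```text
time_s: 2.95
position: [0.4866, 0.015, 0.0812]
eef_rot: [-3.14, 0.0, 0.7]
ft_force: [-4.8, 5.2, 7.6]
opening: 0.0233
[0.48655731 0.01501396 0.08118113] [-4.75474516  5.23833046  7.64925866] 0.023308756943022216
```

View pics/a2.png

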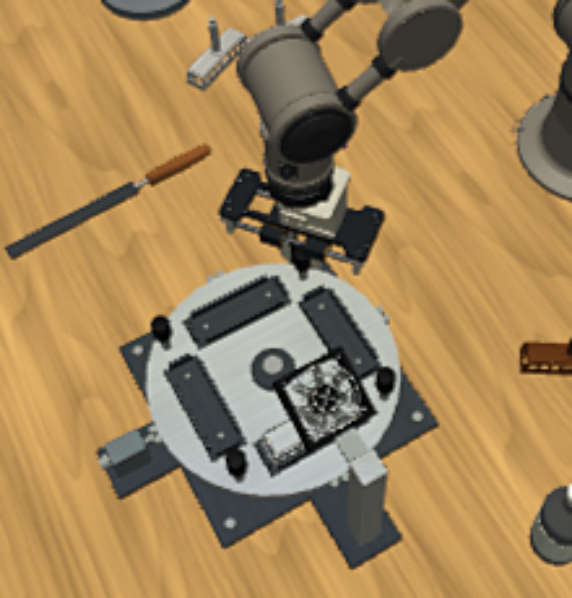

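The knob is gripped at an opening of 23.3 mm. Now I'll turn the disc along the arc.

```bash
python3 -m inch '[{"jaw":0,"dx":5.5,"dy":-5,"dz":0,"twist":0.052},{"jaw":0,"dx":5.5,"dy":-4.5,"dz":0,"twist":0.052},{"jaw":0,"dx":12,"dy":-8.3,"dz":0,"twist":0.105},{"jaw":0,"dx":12.8,"dy":-7,"dz":0,"twist":0.105},{"jaw":0,"dx":13.4,"dy":-5.6,"dz":0,"twist":0.105},{"jaw":0,"dx":13.9,"dy":-4.2,"dz":0,"twist":0.105},{"jaw":0,"dx":14.3,"dy":-2.7,"dz":0,"twist":0.105},{"jaw":0,"dx":14.5,"dy":-1.2,"dz":0,"twist":0.105},{"jaw":0,"dx":0,"dy":0,"dz":0,"twist":0},{"jaw":0,"dx":0,"dy":0,"dz":0,"twist":0}]'
python3 - <<'E'
from h import *
s=manip.sense();print(s['position'],s['ft_force'],s['opening'])
p,d=cap('scene'); cv2.imwrite('pics/a3.png',cv2.resize(p[120:350,200:420],None,fx=2.6,fy=2.6))
E
```

```text
time_s: 3.83
position: [0.5805, -0.0247, 0.0812]
eef_rot: [3.14, 0.0, 1.433]
ft_force: [0.9, -1.5, 4.8]
opening: 0.0237
[ 0.58049026 -0.02474211  0.08123457] [ 0.85219848 -1.52912711  4.76719801] 0.023676868050176415
```

View pics/a3.png

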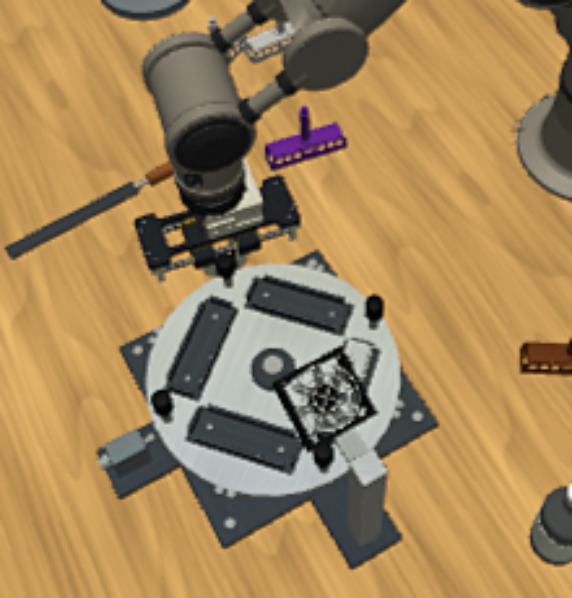

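The disc is turning with the grip, and the casting is moving out from under the fan. I'll do the second half.

```bash
python3 -m inch '[{"jaw":0,"dx":14.6,"dy":0.3,"dz":0,"twist":0.105},{"jaw":0,"dx":14.4,"dy":1.8,"dz":0,"twist":0.105},{"jaw":0,"dx":14.2,"dy":3.3,"dz":0,"twist":0.105},{"jaw":0,"dx":13.7,"dy":4.8,"dz":0,"twist":0.105},{"jaw":0,"dx":13.2,"dy":6.2,"dz":0,"twist":0.105},{"jaw":0,"dx":12.4,"dy":7.6,"dz":0,"twist":0.105},{"jaw":0,"dx":11.6,"dy":8.8,"dz":0,"twist":0.105},{"jaw":0,"dx":5.5,"dy":5,"dz":0,"twist":0.05},{"jaw":0,"dx":5.5,"dy":5,"dz":0,"twist":0.05},{"jaw":0,"dx":0,"dy":0,"dz":0,"twist":0},{"jaw":0,"dx":0,"dy":0,"dz":0,"twist":0}]'
python3 - <<'E'
from h import *
s=manip.sense();print(s['position'],s['ft_force'],s['opening'])
p,d=cap('scene'); cv2.imwrite('pics/a4.png',cv2.resize(p[120:350,200:420],None,fx=2.6,fy=2.6))
E
```

```text
time_s: 4.8
position: [0.687, 0.0154, 0.0814]
eef_rot: [3.139, 0.007, 2.267]
ft_force: [11.6, -8.2, -3.2]
opening: 0.0235
[0.68696281 0.01543895 0.08140199] [11.61247863 -8.20484788 -3.20304472] 0.023515777601819932
```

View pics/a4.png

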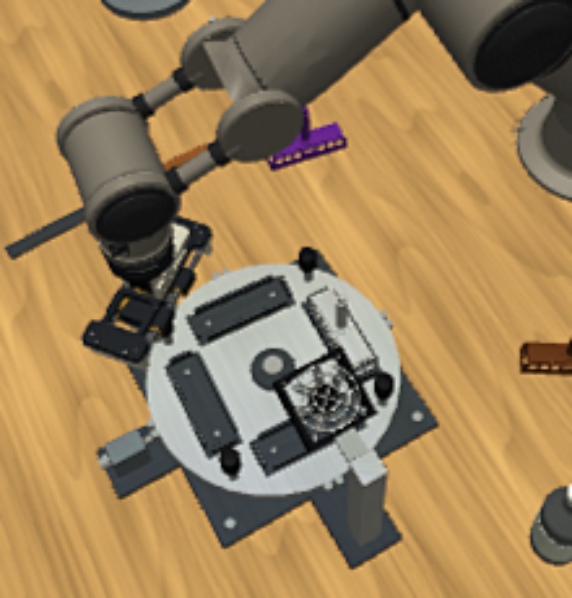

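```bash
python3 -m inch '[{"jaw":0,"dx":1,"dy":2.5,"dz":0,"twist":0.03},{"jaw":0,"dx":0.5,"dy":2,"dz":0,"twist":0},{"jaw":0,"dx":0,"dy":0,"dz":0,"twist":0},{"jaw":0,"dx":0,"dy":0,"dz":0,"twist":0}]'
python3 - <<'E'
from h import *
s=manip.sense();print(s['position'],s['ft_force'],s['opening'])
p,d=cap('scene'); 
a=np.load
p0=cv2.imread('pics/scene0.png')
cv2.imwrite('pics/a5.png',np.hstack([cv2.resize(x[200:340,230:380],None,fx=2.6,fy=2.6) for x in(p0,p)]))
q,d=cap('top'); q0=cv2.imread('pics/top0.png')
cv2.imwrite('pics/a6.png',np.hstack([cv2.resize(x[95:220,215:345],None,fx=3,fy=3) for x in(q0,q)]))
E
```

```text
time_s: 5.18
position: [0.6896, 0.0181, 0.0814]
eef_rot: [3.139, 0.011, 2.296]
ft_force: [15.0, -14.1, -5.2]
opening: 0.0232
[0.68961628 0.01813591 0.08144676] [ 15.01593039 -14.14592975  -5.20882249] 0.023159343379561975
```

View pics/a5.png

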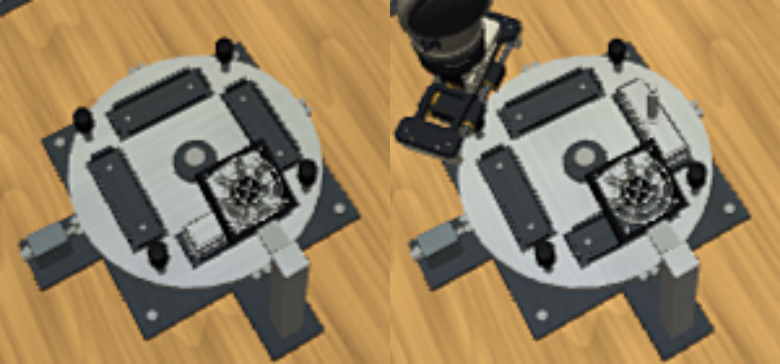

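View pics/a6.png

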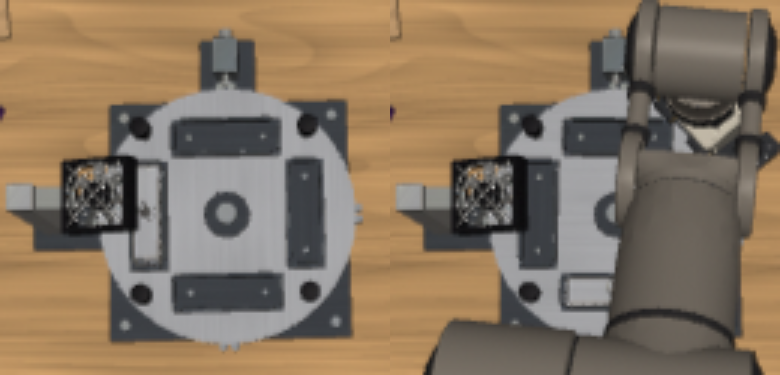

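Both views match the start pattern: the near-left knob is at (140,292), against (141,294) before. I'll release and rise.

```bash
python3 -m inch '[{"jaw":0.6,"dx":0,"dy":0,"dz":0,"twist":0},{"jaw":0.6,"dx":0,"dy":0,"dz":0,"twist":0},{"jaw":0.6,"dx":0,"dy":0,"dz":0,"twist":0},{"jaw":0.6,"dx":0,"dy":0,"dz":0,"twist":0},{"jaw":0.6,"dx":0,"dy":0,"dz":0,"twist":0}]'
python3 -m inch '[{"jaw":0.6,"dx":0,"dy":0,"dz":15,"twist":0},{"jaw":0.6,"dx":0,"dy":0,"dz":30,"twist":0},{"jaw":0.7,"dx":0,"dy":0,"dz":40,"twist":0},{"jaw":1,"dx":0,"dy":0,"dz":40,"twist":0},{"jaw":1,"dx":-20,"dy":-30,"dz":15,"twist":0},{"jaw":1,"dx":-20,"dy":-30,"dz":0,"twist":0},{"jaw":1,"dx":-20,"dy":-30,"dz":0,"twist":0},{"jaw":1,"dx":0,"dy":0,"dz":0,"twist":0}]'
python3 - <<'E'
from h import *
s=manip.sense();print(s['position'],s['ft_force'],s['opening'])
q,d=cap('top'); p,_=cap('scene'); q0=cv2.imread('pics/top0.png')
cv2.imwrite('pics/a7.png',np.hstack([cv2.resize(x[95:220,215:345],None,fx=3,fy=3) for x in(q0,q)]))
cv2.imwrite('pics/a8.png',cv2.resize(p[200:340,230:380],None,fx=4,fy=4,interpolation=cv2.INTER_CUBIC))
E
```

```text
time_s: 5.7
position: [0.6854, 0.0233, 0.0805]
eef_rot: [-3.141, -0.001, 2.299]
ft_force: [0.4, -0.5, -0.4]
opening: 0.0513
time_s: 6.37
position: [0.6231, -0.0717, 0.2215]
eef_rot: [-3.139, 0.001, 2.295]
ft_force: [1.4, -0.2, -0.3]
opening: 0.0895
[ 0.62305042 -0.07166733  0.22151725] [ 1.39958116 -0.15697146 -0.31150132] 0.08950283974751405
```

View pics/a7.png

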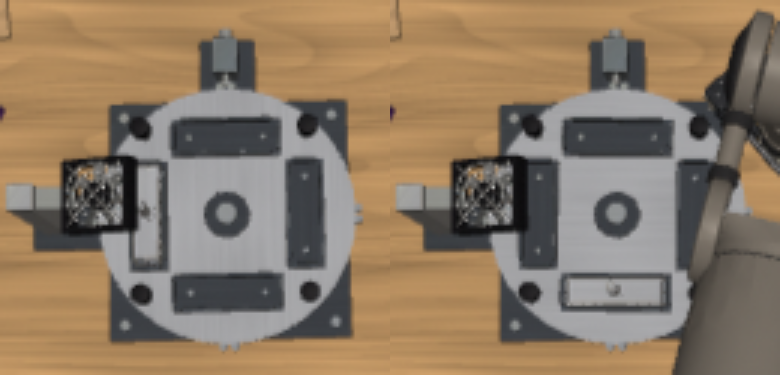

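View pics/a8.png

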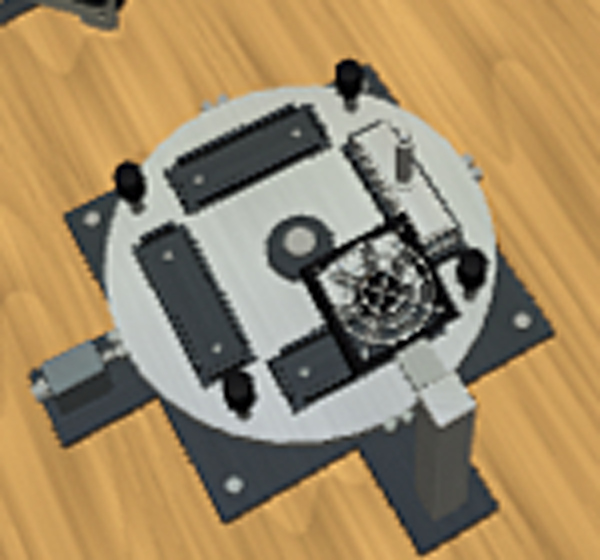

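```bash
python3 - <<'E'
from h import *
def knobs(p):
    hsv=cv2.cvtColor(p,cv2.COLOR_BGR2HSV); o=[]
    for (u,v) in [(262,193),(261,137)]:
        w=np.clip(80-hsv[int(v)-7:int(v)+8,int(u)-7:int(u)+8,2].astype(float),0,None)
        w[w<20]=0; yy,xx=np.mgrid[int(v)-7:int(v)+8,int(u)-7:int(u)+8]
        o.append(ray('top',(w*xx).sum()/w.sum(),(w*yy).sum()/w.sum(),.105)[:2])
    o=np.array(o); e=o[1]-o[0]; return o,np.degrees(np.arctan2(e[1],e[0])), [np.degrees(np.arctan2(*(k-[.586,.119])[::-1])) for k in o]
print(knobs(cv2.imread('pics/top0.png'))); print(knobs(load('top')[0]))
p,d=load('top')
# casting now: white body & sprue top crop (614-390,288)/3
u,v=215+224/3,95+288/3; print('sprue px',u,v,[ray('top',u,v,z).round(4) for z in(.153,.143)])
# body mask contour at roof z=.083
hsv=cv2.cvtColor(p,cv2.COLOR_BGR2HSV); 
u,v=215+(614-390)/3,95+292/3
print('body',ray('top',215+(616-390)/3,95+291/3,.083))
E
```

```text
(array([[0.48445598, 0.21456085],
       [0.68060901, 0.22062744]]), np.float64(1.7714695355400252), [np.float64(136.7386934829194), np.float64(47.04832145687177)])
(array([[0.48643372, 0.21683757],
       [0.6829844 , 0.21803971]]), np.float64(0.35042796789799097), [np.float64(135.50173979982867), np.float64(45.6007218065724)])
sprue px 289.6666666666667 191.0 [array([0.4866, 0.1133, 0.153 ]), array([0.4874, 0.114 , 0.143 ])]
body [0.48910426 0.11578704 0.083     ]
```

```bash
python3 - <<'E'
from h import *
def ang(p):
    hsv=cv2.cvtColor(p,cv2.COLOR_BGR2HSV).astype(int)
    u0,u1,v0,v1=270,312,128,150
    V=hsv[v0:v1,u0:u1,2]; w=np.clip(110-V,0,50).astype(np.float32)
    k=(w>5).astype(np.uint8); n,l,st,c=cv2.connectedComponentsWithStats(k); i=1+np.argmax(st[1:,4]); w[l!=i]=0
    m=cv2.moments(w); return st[i],np.degrees(.5*np.arctan2(2*m['mu11'],m['mu20']-m['mu02'])),m['m10']/m['m00']+u0,m['m01']/m['m00']+v0
print(ang(cv2.imread('pics/top0.png')))
for n in('top',): print(ang(load(n)[0]))
# scene: two visible nests left ones + knobs
def kn(p,pts):
    v_=cv2.cvtColor(p,cv2.COLOR_BGR2HSV)[...,2].astype(float); o=[]
    for u,v in pts:
        u,v=int(u),int(v); w=np.clip(60-v_[v-5:v+6,u-5:u+6],0,None); w[w<20]=0; yy,xx=np.mgrid[v-5:v+6,u-5:u+6]
        o.append(ray('scene',(w*xx).sum()/w.sum(),(w*yy).sum()/w.sum(),.095)[:2])
    return np.array(o)
s=[(262,246),(317,219),(347,267)]
a=kn(cv2.imread('pics/scene0.png'),s); b=kn(load('scene')[0],s)
A=np.degrees(np.arctan2(*(a-[.586,.119]).T[::-1]));B=np.degrees(np.arctan2(*(b-[.586,.119]).T[::-1])); print(a,b,A,B,B-A)
E
```

```text
(array([  2,   6,  37,  14, 472], dtype=int32), np.float64(-1.4178578446469088), 289.5445818333594, 140.14462357176396)
(array([  2,   6,  37,  13, 466], dtype=int32), np.float64(0.5839843991347051), 290.08534303534304, 140.18440748440747)
[[0.69169938 0.02724156]
 [0.49448566 0.02055726]
 [0.4891427  0.21686558]] [[0.68962446 0.02469585]
 [0.49211468 0.02287235]
 [0.49125733 0.21903238]] [ -40.96149759 -132.91114714  134.70332153] [ -42.30397847 -134.32388615  133.44434223] [-1.34248087 -1.41273901 -1.25897931]
```

Both cameras put the disc about 1.35° short of exactly 90°, which is roughly 1.547 rad. That is inside the stop window, and the detent pulls it inward. Next I'll locate the sprue.

```bash
python3 - <<'E'
from h import *
p,_=load('scene');q,_=load('top')
cv2.imwrite('pics/b1.png',np.hstack([cv2.resize(p[222:272,305:355],None,fx=8,fy=8,interpolation=cv2.INTER_CUBIC),cv2.resize(q[170:220,265:315],None,fx=8,fy=8,interpolation=cv2.INTER_CUBIC)]))
E
```

```text
(no output)
```

View pics/b1.png

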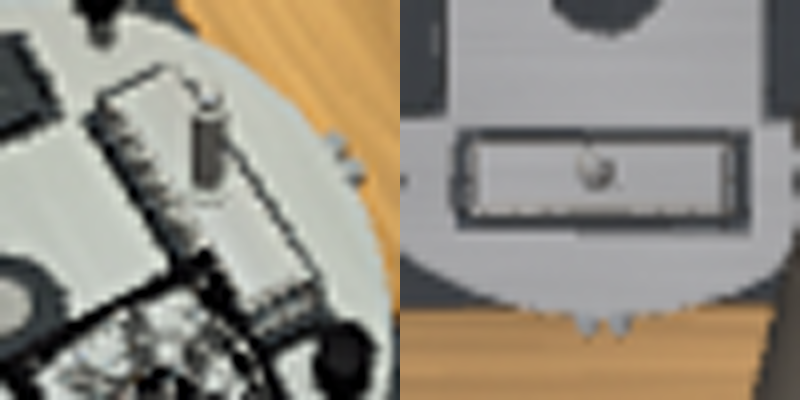

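```bash
python3 - <<'E'
from h import *
print(ray('top',289,190.6,.153),ray('top',290.1,192.25,.083),ray('scene',331,234.25,.153),ray('scene',331,246,.083))
s=manip.sense();print(s['position'],s['eef_rot'],s['joints'])
E
```

```text
[0.48791629 0.11556481 0.153     ] [0.48820801 0.11659992 0.083     ] [0.49491365 0.12436029 0.153     ] [0.49594805 0.12674141 0.083     ]
[ 0.6254509  -0.06791023  0.22119941] [ 3.14112932e+00 -6.91543205e-05  2.29658376e+00] [-2.30106065e-01  5.40552284e-01  1.22105166e+00  4.26110909e-04
  1.37977793e+00 -9.55974341e-01]
```

I'll aim the TCP at (0.491, 0.119) with the jaws along the casting's length (yaw about 3.147).

```bash
python3 -m inch '[{"jaw":1,"dx":-16.8,"dy":23.4,"dz":0,"twist":0.106},{"jaw":1,"dx":-16.8,"dy":23.4,"dz":0,"twist":0.106},{"jaw":1,"dx":-16.8,"dy":23.4,"dz":0,"twist":0.106},{"jaw":1,"dx":-16.8,"dy":23.4,"dz":0,"twist":0.106},{"jaw":1,"dx":-16.8,"dy":23.4,"dz":0,"twist":0.106},{"jaw":1,"dx":-16.8,"dy":23.4,"dz":0,"twist":0.106},{"jaw":1,"dx":-16.8,"dy":23.4,"dz":0,"twist":0.106},{"jaw":1,"dx":-16.8,"dy":23.1,"dz":0,"twist":0.106},{"jaw":0.7,"dx":0,"dy":0,"dz":-15,"twist":0},{"jaw":0.6,"dx":0,"dy":0,"dz":-15,"twist":0},{"jaw":0.5,"dx":0,"dy":0,"dz":0,"twist":0},{"jaw":0.5,"dx":0,"dy":0,"dz":0,"twist":0}]'
python3 - <<'E'
from h import *
s=manip.sense();print(s['position'],s['eef_rot'],s['opening'],s['joints'])
p,_=cap('scene');q,_=cap('top')
cv2.imwrite('pics/b2.png',np.hstack([cv2.resize(p[150:300,260:410],None,fx=2.6,fy=2.6,interpolation=cv2.INTER_CUBIC),cv2.resize(q[100:250,215:365],None,fx=2.6,fy=2.6,interpolation=cv2.INTER_CUBIC)]))
E
```

```text
time_s: 7.47
position: [0.4914, 0.1208, 0.1904]
eef_rot: [3.141, -0.002, -3.135]
ft_force: [-0.2, -0.1, 0.3]
opening: 0.0699
[0.49137124 0.12076358 0.19035027] [ 3.14135631e+00 -1.65767095e-03 -3.13502515e+00] 0.0699084259364725 [ 8.91856377e-02  3.41661641e-01  1.63142224e+00  4.04361994e-04
  1.17014131e+00 -1.48833601e+00]
```

View pics/b2.png

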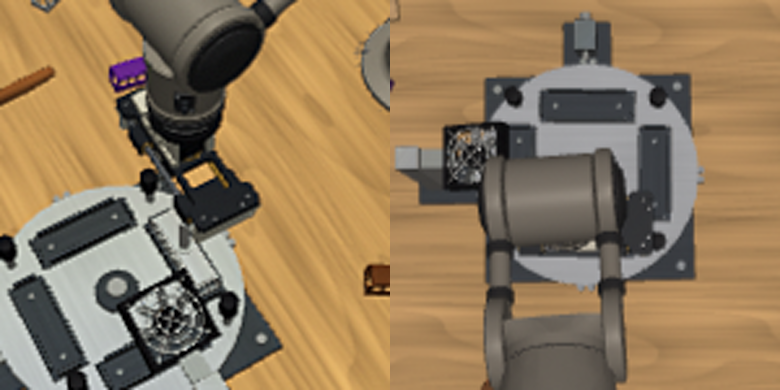

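```bash
python3 -m inch '[{"jaw":0.5,"dx":0,"dy":0,"dz":-15,"twist":0},{"jaw":0.5,"dx":0,"dy":0,"dz":-20,"twist":0},{"jaw":0.5,"dx":0,"dy":0,"dz":-20,"twist":0},{"jaw":0.5,"dx":0,"dy":0,"dz":0,"twist":0}]'
python3 - <<'E'
from h import *
s=manip.sense();print(s['position'],s['ft_force'],s['opening'])
p,_=cap('scene')
cv2.imwrite('pics/b3.png',cv2.resize(p[190:290,280:380],None,fx=6,fy=6,interpolation=cv2.INTER_CUBIC))
E
```

```text
time_s: 7.9
position: [0.4902, 0.1194, 0.1333]
eef_rot: [-3.141, -0.005, -3.137]
ft_force: [-0.6, -0.1, -0.6]
opening: 0.0457
[0.49018954 0.11941707 0.13334534] [-0.63128017 -0.07899743 -0.55937219] 0.045732565757304056
```

View pics/b3.png

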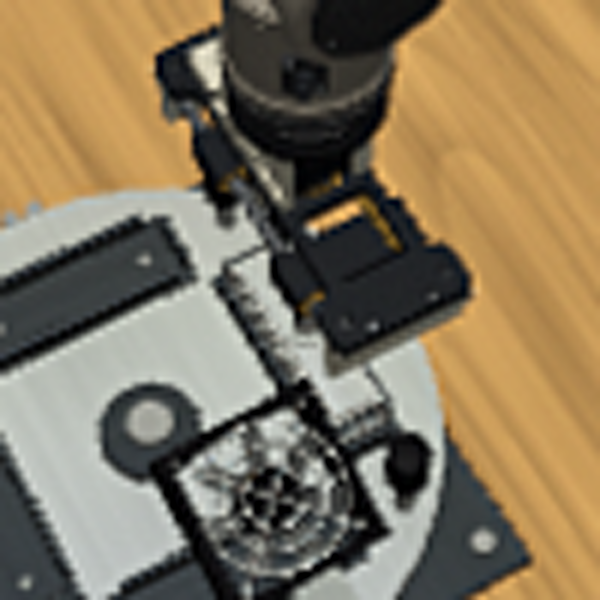

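```bash
python3 -m inch '[{"jaw":0.5,"dx":0,"dy":0,"dz":-15,"twist":0},{"jaw":0.5,"dx":0,"dy":0,"dz":-15,"twist":0},{"jaw":0.5,"dx":0,"dy":0,"dz":0,"twist":0},{"jaw":0,"dx":0,"dy":0,"dz":0,"twist":0},{"jaw":0,"dx":0,"dy":0,"dz":0,"twist":0},{"jaw":0,"dx":0,"dy":0,"dz":0,"twist":0},{"jaw":0,"dx":0,"dy":0,"dz":0,"twist":0},{"jaw":0,"dx":0,"dy":0,"dz":0,"twist":0},{"jaw":0,"dx":0,"dy":0,"dz":0,"twist":0}]'
```

```text
time_s: 8.7
position: [0.4919, 0.1198, 0.1063]
eef_rot: [3.141, 0.001, -3.136]
ft_force: [-1.0, 1.0, 4.2]
opening: 0.0134
```

The sprue is gripped at an opening of 13.4 mm. I'll lift 50 mm straight up and look.

```bash
python3 -m inch '[{"jaw":0,"dx":0,"dy":0,"dz":5,"twist":0},{"jaw":0,"dx":0,"dy":0,"dz":10,"twist":0},{"jaw":0,"dx":0,"dy":0,"dz":15,"twist":0},{"jaw":0,"dx":0,"dy":0,"dz":15,"twist":0},{"jaw":0,"dx":0,"dy":0,"dz":5,"twist":0},{"jaw":0,"dx":0,"dy":0,"dz":0,"twist":0},{"jaw":0,"dx":0,"dy":0,"dz":0,"twist":0},{"jaw":0,"dx":0,"dy":0,"dz":0,"twist":0},{"jaw":0,"dx":0,"dy":0,"dz":0,"twist":0}]'
python3 - <<'E'
from h import *
s=manip.sense();print(s['position'],s['eef_rot'],s['ft_force'],s['wrist_torque'],s['opening'])
p,_=cap('scene')
cv2.imwrite('pics/b4.png',cv2.resize(p[180:300,260:390],None,fx=5.5,fy=4.8,interpolation=cv2.INTER_CUBIC))
E
```

```text
time_s: 9.45
position: [0.4911, 0.1196, 0.1549]
eef_rot: [-3.142, -0.002, -3.136]
ft_force: [-1.2, -0.0, -0.7]
opening: 0.0131
[0.49105111 0.11964219 0.15491652] [-3.14153998e+00 -1.73781161e-03 -3.13642032e+00] [-1.21716085 -0.01108144 -0.69616309] [ 0.06984955 -0.14978228 -0.00532958] 0.01312547341789704
```

View pics/b4.png

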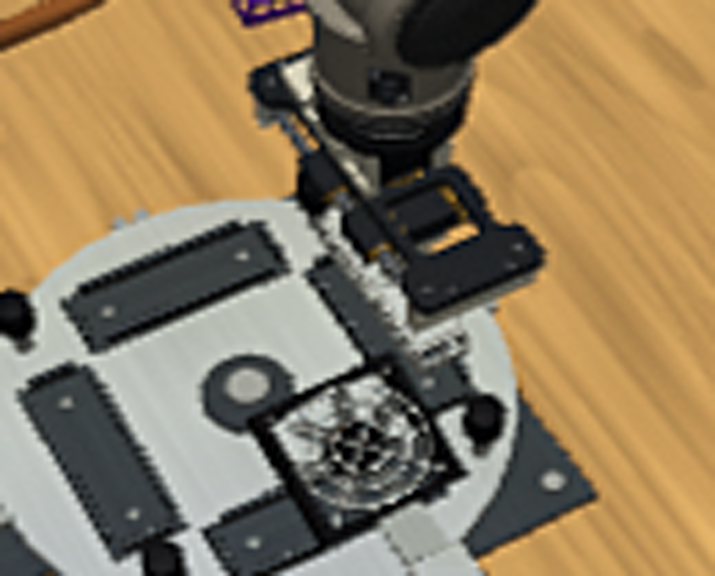

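The casting is clear of its nest, with the empty pocket visible at crop (350,310). The tool cannot tilt, so I'll pivot the casting in the pads: lower it partway into the pocket again and pull toward the robot over the near wall.

```bash
python3 -m inch '[{"jaw":0,"dx":0,"dy":0,"dz":-10,"twist":0},{"jaw":0,"dx":0,"dy":0,"dz":-15,"twist":0},{"jaw":0,"dx":0,"dy":0,"dz":-12,"twist":0},{"jaw":0,"dx":0,"dy":0,"dz":-7,"twist":0},{"jaw":0,"dx":0,"dy":0,"dz":0,"twist":0},{"jaw":0,"dx":0,"dy":0,"dz":0,"twist":0}]'
python3 -c "
from h import *
s=manip.sense();print(s['position'],s['ft_force'],s['wrist_torque'])"
```

```text
time_s: 10.0
position: [0.4914, 0.1197, 0.1112]
eef_rot: [-3.142, -0.001, -3.136]
ft_force: [-0.2, 0.2, -1.3]
opening: 0.0135
[0.49139521 0.11969078 0.11122252] [-0.21917748  0.18546492 -1.27742671] [ 0.13704302 -0.16239135  0.00520238]
```

```bash
python3 -m inch '[{"jaw":0,"dx":-2.5,"dy":0,"dz":0,"twist":0},{"jaw":0,"dx":-5.7,"dy":0,"dz":1,"twist":0},{"jaw":0,"dx":-5.7,"dy":0,"dz":0.8,"twist":0},{"jaw":0,"dx":-5.7,"dy":0,"dz":0,"twist":0},{"jaw":0,"dx":-5.7,"dy":0,"dz":-0.2,"twist":0},{"jaw":0,"dx":0,"dy":0,"dz":0,"twist":0}]'
python3 - <<'E'
from h import *
s=manip.sense();print(s['position'],s['eef_rot'],s['ft_force'],s['wrist_torque'],s['opening'])
p,_=cap('scene')
cv2.imwrite('pics/b5.png',cv2.resize(p[180:300,260:390],None,fx=5.5,fy=4.8,interpolation=cv2.INTER_CUBIC))
E
```

```text
time_s: 10.5
position: [0.4679, 0.1197, 0.115]
eef_rot: [3.141, 0.007, -3.136]
ft_force: [5.2, -0.7, -0.4]
opening: 0.0131
[0.46793972 0.11966808 0.11504617] [ 3.14143748  0.00650739 -3.13617722] [ 5.15548598 -0.74606814 -0.40922553] [-0.1292487  -1.19390268 -0.00195815] 0.01311957900992296
```

View pics/b5.png

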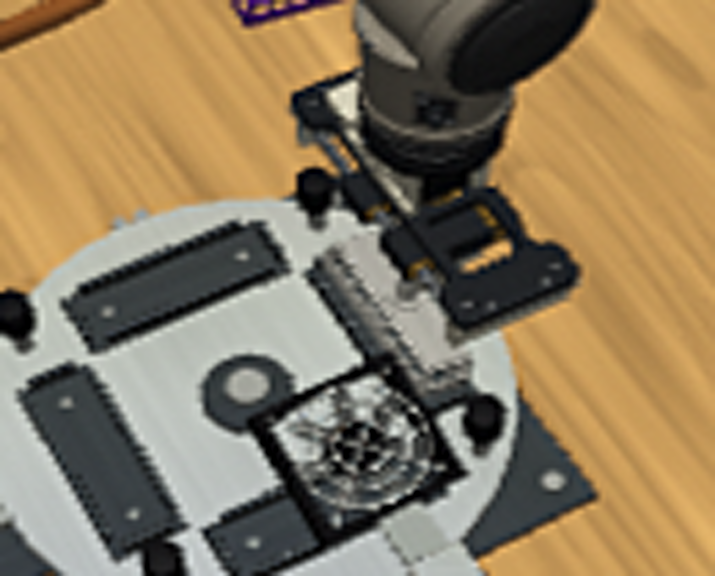

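It works: the casting is pivoting in the pads at about 5 N, with the sprue base visible at crop (412,290). I'll continue the arc.

```bash
python3 -m inch '[{"jaw":0,"dx":-5.6,"dy":0,"dz":-0.7,"twist":0},{"jaw":0,"dx":-5.6,"dy":0,"dz":-1.5,"twist":0},{"jaw":0,"dx":-5.4,"dy":0,"dz":-1.8,"twist":0},{"jaw":0,"dx":-5.4,"dy":0,"dz":-2.3,"twist":0},{"jaw":0,"dx":-4.9,"dy":0,"dz":-2.7,"twist":0},{"jaw":0,"dx":-3.5,"dy":0,"dz":-2.3,"twist":0},{"jaw":0,"dx":0,"dy":0,"dz":0,"twist":0}]'
python3 - <<'E'
from h import *
s=manip.sense();print(s['position'],s['eef_rot'],s['ft_force'],s['wrist_torque'],s['opening'])
p,_=cap('scene')
cv2.imwrite('pics/b6.png',cv2.resize(p[180:300,260:390],None,fx=5.5,fy=4.8,interpolation=cv2.INTER_CUBIC))
E
```

```text
time_s: 11.13
position: [0.4343, 0.1198, 0.1014]
eef_rot: [3.142, -0.002, -3.136]
ft_force: [1.2, -0.2, 2.4]
opening: 0.013
[0.43431877 0.11977562 0.10143347] [ 3.14154613e+00 -2.46062299e-03 -3.13618415e+00] [ 1.16972969 -0.24304223  2.3809367 ] [ 0.15561341 -0.58512012 -0.01329423] 0.013037194884483927
```

View pics/b6.png

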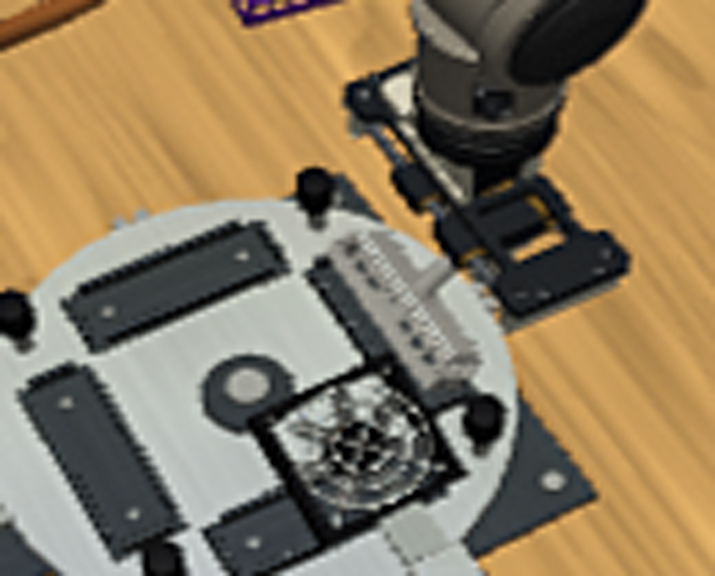

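The casting is now tipped, with its windowed far side facing up and outward at crop (405,300). I'll lift it and measure the tilt.

```bash
python3 -m inch '[{"jaw":0,"dx":0,"dy":0,"dz":5,"twist":0},{"jaw":0,"dx":0,"dy":0,"dz":12,"twist":0},{"jaw":0,"dx":0,"dy":0,"dz":20,"twist":0},{"jaw":0,"dx":0,"dy":0,"dz":25,"twist":0},{"jaw":0,"dx":0,"dy":0,"dz":30,"twist":0},{"jaw":0,"dx":0,"dy":0,"dz":30,"twist":0},{"jaw":0,"dx":0,"dy":0,"dz":20,"twist":0},{"jaw":0,"dx":0,"dy":0,"dz":10,"twist":0},{"jaw":0,"dx":0,"dy":0,"dz":0,"twist":0},{"jaw":0,"dx":0,"dy":0,"dz":0,"twist":0}]'
cat > tilt.py <<'E'
from h import *
import sys
s=manip.sense();print(s['position'],s['eef_rot'],s['ft_force'],s['opening'])
yaw=s['eef_rot'][2]; y=np.array([np.sin(yaw),-np.cos(yaw),0]); P=s['position']+[0,0,.0188]
f=np.array([-y[1],y[0],0]); 
if f@[np.cos(yaw+np.pi),np.sin(yaw+np.pi),0]<0: f=-f   # away side (casting bottom side)
u0,v0,_=proj('scene',P); print('pivot px',u0,v0)
p,d=cap('scene'); X=[]
for v in range(int(v0)-80,int(v0)+80):
  for u in range(int(u0)-80,int(u0)+80):
    if 0<=u<640 and 0<=v<400 and d[v,u]>0:
        Q=pt('scene',u,v,d[v,u])-P; a,b,c=Q@y,Q@f,Q[2]
        if abs(a)<.07 and np.hypot(b,c)<.09 and b>.008: X.append((a,b,c,u,v))
X=np.array(X); np.save('X.npy',X); print(len(X))
a,b=max(0,int(v0)-60),max(0,int(u0)-80)
cv2.imwrite(sys.argv[1],cv2.resize(p[a:a+120,b:b+160],None,fx=5,fy=5,interpolation=cv2.INTER_CUBIC))
im=np.full((600,600,3),255,np.uint8)
for q in X: cv2.circle(im,(int(100+q[1]*5000),int(300-q[2]*5000)),1,(0,0,255) if abs(q[0])>.012 else (0,0,0),-1)
cv2.circle(im,(100,300),4,(255,0,0),-1)
cv2.imwrite(sys.argv[1].replace('.png','p.png'),im)
E
python3 tilt.py pics/c1.png
```

```text
time_s: 12.02
position: [0.4351, 0.1197, 0.2534]
eef_rot: [-3.142, -0.002, -3.136]
ft_force: [-0.4, 0.7, -1.5]
opening: 0.0129
[0.43509408 0.11966755 0.25342705] [-3.14157752e+00 -2.11430897e-03 -3.13635374e+00] [-0.38625648  0.73139145 -1.47701101] 0.01290049102724833
pivot px 348.6470451827142 203.10547973181264Traceback (most recent call last):
  File "tilt.py", line 12, in <module>
    Q=pt('scene',u,v,d[v,u])-P; a,b,c=Q@y,Q@f,Q[2]
      ~~^^^^^^^^^^^^^^^^^^^^
  File "h.py", line 8, in pt
    m=viewer.camera_model(n);K=m['mtx'];T=np.array(m['T'])
ValueError: time passes only in moves, steps and waits
```

The camera model was being queried once per pixel, so I'll cache it.

```bash
sed -i 's/^def cap/_C={}\ndef CM(n):\n    if n not in _C: _C[n]=viewer.camera_model(n)\n    return _C[n]\ndef cap/; s/viewer.camera_model(n);/CM(n);/' h.py
python3 tilt.py pics/c1.png
```

```text
[0.43482243 0.11962167 0.25277036] [-3.14141401 -0.00340867 -3.13638777] [-1.11354544e-03 -4.28130702e-01 -1.70097813e+00] 0.013120696910270341
pivot px 348.7113715968577 203.18695450410715
866
```

View pics/c1.png

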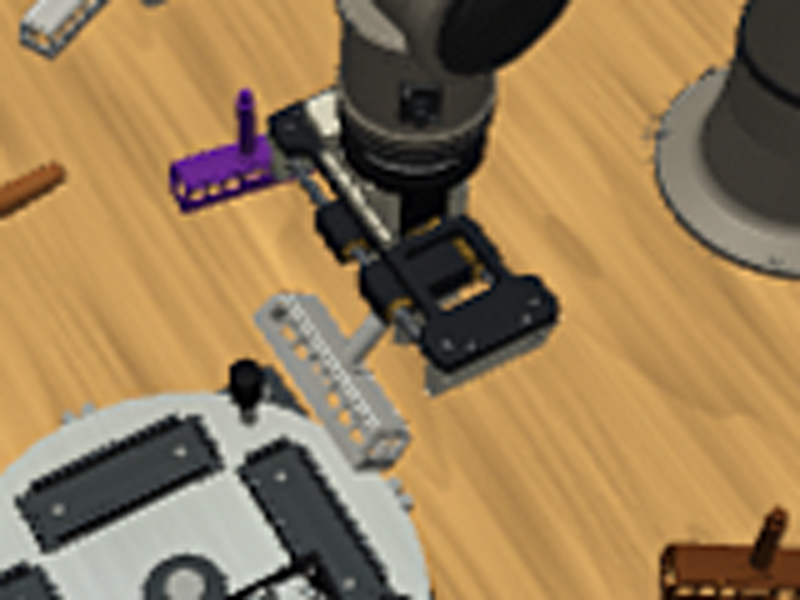

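View pics/c1p.png

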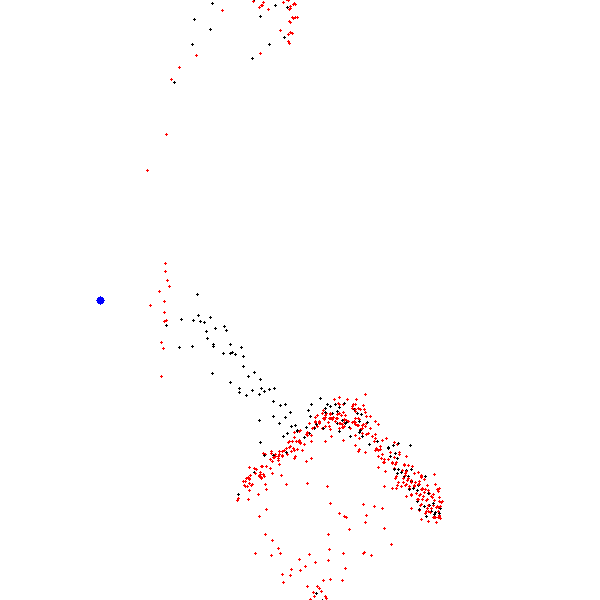

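```bash
cat > fit.py <<'E'
import numpy as np
X=np.load('X.npy'); X=X[(abs(X[:,0])>.012)&(X[:,2]<-.015)]
from numpy.linalg import svd
best=None
rng=np.random.default_rng(0); Q=X[:,1:3]
def ransac(Q,lo,hi):
    b=(0,)
    for _ in range(1500):
        i,j=rng.choice(len(Q),2,replace=False); d=Q[j]-Q[i]; L=np.hypot(*d)
        if L<.01: continue
        d/=L; a=np.degrees(np.arctan2(d[1],d[0]))%180
        if not lo<a<hi: continue
        r=abs((Q-Q[i])@[-d[1],d[0]]); k=r<.0015
        if k.sum()>b[0]: b=(k.sum(),k)
    k=b[1]; c=Q[k].mean(0); v=svd(Q[k]-c)[2][0]; return k.sum(),c,np.degrees(np.arctan2(v[1],v[0]))%180
print('roof',ransac(Q,10,80)); r=ransac(Q,100,170); print('side',r,'tilt from side',r[2]-90)
E
python3 fit.py
```

```text
roof (np.int64(115), array([ 0.04002238, -0.02846103]), np.float64(35.997096505955085))
side (np.int64(136), array([ 0.05912488, -0.03303601]), np.float64(131.73387418678493)) tilt from side 41.73387418678493
```

The tilt is about 40–42°, near enough to 45°. I'll carry it gently to a staging point in front of the lens.

```bash
python3 -m inch '[{"jaw":0,"dx":0,"dy":-7,"dz":2,"twist":-0.02},{"jaw":0,"dx":-1,"dy":-14,"dz":2,"twist":-0.04},{"jaw":0,"dx":-1,"dy":-20,"dz":2,"twist":-0.055},{"jaw":0,"dx":-1,"dy":-20,"dz":2,"twist":-0.055},{"jaw":0,"dx":-1,"dy":-20,"dz":2,"twist":-0.055},{"jaw":0,"dx":-1,"dy":-20,"dz":2,"twist":-0.055},{"jaw":0,"dx":-1,"dy":-20,"dz":2,"twist":-0.055},{"jaw":0,"dx":-1,"dy":-20,"dz":2,"twist":-0.055},{"jaw":0,"dx":-1,"dy":-20,"dz":2,"twist":-0.055},{"jaw":0,"dx":-1,"dy":-20,"dz":2,"twist":-0.055},{"jaw":0,"dx":-1,"dy":-20,"dz":2,"twist":-0.055},{"jaw":0,"dx":-1,"dy":-20,"dz":2,"twist":-0.055}]'
python3 -m inch '[{"jaw":0,"dx":-1,"dy":-20,"dz":2,"twist":-0.055},{"jaw":0,"dx":-1,"dy":-20,"dz":2,"twist":-0.055},{"jaw":0,"dx":-1,"dy":-20,"dz":2,"twist":-0.055},{"jaw":0,"dx":-1,"dy":-20,"dz":2,"twist":-0.055},{"jaw":0,"dx":-1,"dy":-20,"dz":2,"twist":-0.055},{"jaw":0,"dx":-1,"dy":-15,"dz":2,"twist":-0.03},{"jaw":0,"dx":0,"dy":-8,"dz":1,"twist":0},{"jaw":0,"dx":0,"dy":0,"dz":0,"twist":0},{"jaw":0,"dx":0,"dy":0,"dz":0,"twist":0},{"jaw":0,"dx":0,"dy":0,"dz":0,"twist":0}]'
python3 tilt.py pics/c2.png; python3 fit.py
python3 - <<'E'
from h import *
p,_=cap('scene'); q,_=cap('top'); cv2.imwrite('pics/c3.png',np.vstack([p[:200],q[100:300]]))
E
```

```text
time_s: 13.12
position: [0.4241, -0.1025, 0.2773]
eef_rot: [-3.141, -0.002, 2.533]
ft_force: [0.7, -0.5, -1.2]
opening: 0.013
time_s: 13.95
position: [0.4187, -0.2235, 0.2906]
eef_rot: [3.141, -0.001, 2.233]
ft_force: [0.6, 0.0, -2.0]
opening: 0.0132
[ 0.41871321 -0.22346139  0.29064222] [ 3.14148265e+00 -1.29338823e-03  2.23268579e+00] [ 0.59738579  0.02263524 -1.97214268] 0.013198113425357025
pivot px 299.3511171073114 118.41962362824269
223
roof (np.int64(53), array([ 0.03720087, -0.03198542]), np.float64(37.53300141184013))
side (np.int64(28), array([ 0.05584536, -0.03059685]), np.float64(135.98869943179685)) tilt from side 45.988699431796846
```

View pics/c2.png

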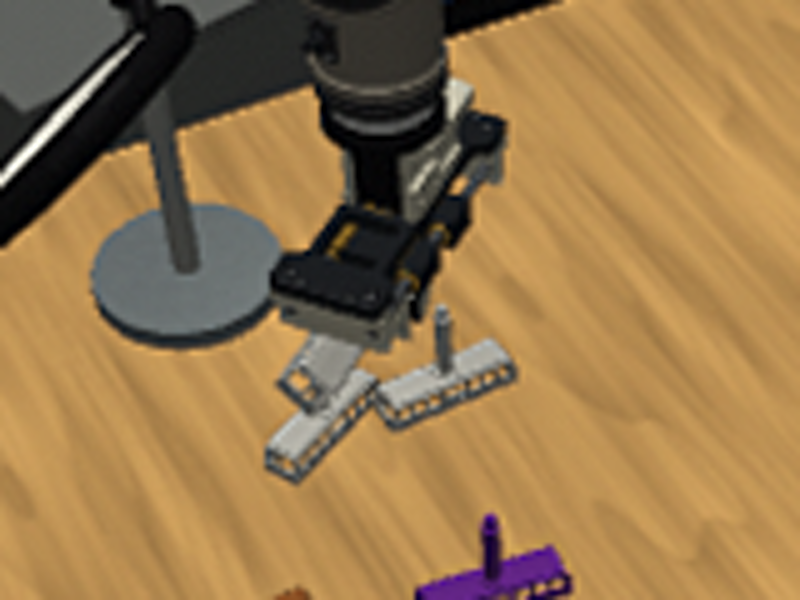

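View pics/c2p.png

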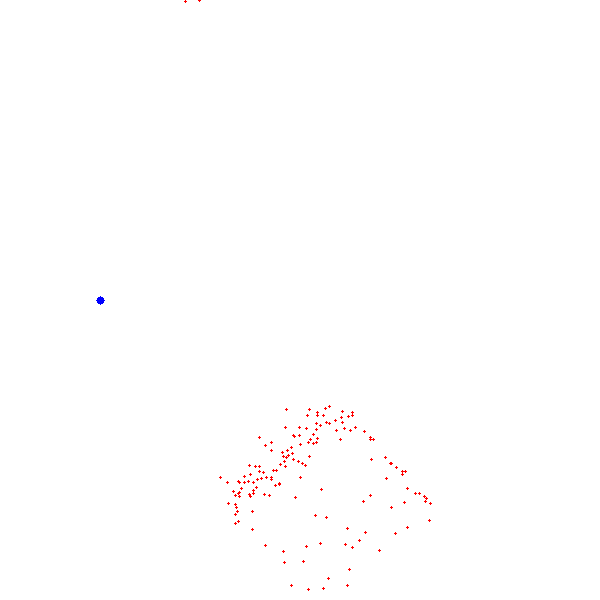

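View pics/c3.png

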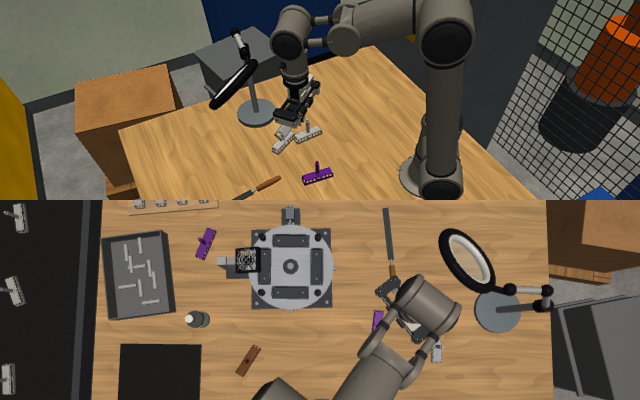

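The casting is still tilted about 40°, and its end face is visible at c2 crop (300,380). Before the final approach I'll check the arm's clearance to the lens head using the depth clouds.

```bash
python3 - <<'E'
from h import *
s=manip.sense(); T=s['position']
L=np.array([.559,-.405,.374]); az=np.radians(-52); lz=np.array([-np.cos(az)*.7071,-np.sin(az)*.7071,-.7071]); ly=np.array([-np.sin(az),np.cos(az),0]); lx=np.cross(ly,lz)
C=[]
for n in('top','scene'):
    p,d=load(n); K=np.array(CM(n)['mtx']);M=np.array(CM(n)['T'])
    v,u=np.mgrid[0:400:1,0:640:1]; x=(u-K[0,2])/K[0,0]*d; y=-(v-K[1,2])/K[1,1]*d
    X=np.stack([x,y,-d,np.ones_like(d)],-1)@M.T; X=X[d>0][:,:3]; C.append(X)
C=np.vstack(C)
r=C-T
# robot cloud: near tool column, z>0.2, not lens
k=(C[:,2]>.22)&(np.hypot(r[:,0],r[:,1])<.20)&(C[:,2]<.75)
q=(C-L); zl=q@lz; rad=np.hypot(q@lx,q@ly)
k&=~((abs(zl)<.03)&(rad<.13))
k&=~((C[:,0]-L[0])*np.cos(az)+(C[:,1]-L[1])*np.sin(az)>-.02)
A=C[k]; print(len(A))
target=np.array([.467,-.290,.291])
for name,tg in (('t155',target),('t170',target+.015*lz),('t180',target+.025*lz)):
    q=A+(tg-T)-L; zl=q@lz; rad=np.hypot(q@lx,q@ly)
    dist=np.hypot(np.maximum(abs(zl)-.015,0),np.maximum(rad-.108,0)); i=np.argsort(dist)[:400:80]
    print(name,(tg-T)*1000); print(np.c_[dist[i],A[i]-T].round(3))
E
```

```text
12352
t155 [ 4.80591130e+01 -6.65237485e+01 -3.05086236e-02]
[[ 0.03   0.037 -0.014  0.159]
 [ 0.053  0.085  0.026  0.108]
 [ 0.057  0.063  0.021  0.109]
 [ 0.061  0.06   0.023  0.106]
 [ 0.066  0.063  0.032  0.109]]
t170 [ 41.52909959 -58.16571241 -10.63700862]
[[ 0.038  0.037 -0.014  0.159]
 [ 0.066  0.074  0.018  0.108]
 [ 0.07   0.039  0.002  0.108]
 [ 0.074  0.063  0.023  0.107]
 [ 0.078  0.033 -0.     0.1  ]]
t180 [ 37.1757573  -52.59368837 -17.70800862]
[[ 0.046  0.034 -0.016  0.174]
 [ 0.073  0.076  0.015  0.107]
 [ 0.079  0.014  0.002  0.132]
 [ 0.082  0.013  0.008  0.137]
 [ 0.086  0.027  0.027  0.166]]
```

Clearance is at least 30 mm. I'll go in slowly, aiming for about 16 cm.

```bash
python3 -m inch '[{"jaw":0,"dx":4,"dy":-5,"dz":-1,"twist":0},{"jaw":0,"dx":6,"dy":-8,"dz":-1,"twist":0},{"jaw":0,"dx":6,"dy":-8,"dz":-1,"twist":0},{"jaw":0,"dx":6,"dy":-8,"dz":-1,"twist":0},{"jaw":0,"dx":6,"dy":-8,"dz":0,"twist":0},{"jaw":0,"dx":0,"dy":0,"dz":0,"twist":0},{"jaw":0,"dx":0,"dy":0,"dz":0,"twist":0}]'
python3 -m inch '[{"jaw":0,"dx":5,"dy":-8,"dz":0,"twist":0},{"jaw":0,"dx":5,"dy":-8,"dz":0,"twist":0},{"jaw":0,"dx":5,"dy":-6,"dz":0,"twist":0},{"jaw":0,"dx":2,"dy":-4,"dz":0,"twist":0},{"jaw":0,"dx":0,"dy":0,"dz":0,"twist":0},{"jaw":0,"dx":0,"dy":0,"dz":0,"twist":0},{"jaw":0,"dx":0,"dy":0,"dz":0,"twist":0},{"jaw":0,"dx":0,"dy":0,"dz":0,"twist":0}]'
python3 tilt.py pics/d1.png; python3 fit.py
python3 - <<'E'
from h import *
s=manip.sense(); print(s['ft_force'],s['qd'])
p,_=cap('scene'); q,_=cap('top'); cv2.imwrite('pics/d2.png',np.hstack([cv2.resize(p[20:160,200:340],None,fx=2.8,fy=2.8),cv2.resize(q[110:250,370:510],None,fx=2.8,fy=2.8)]))
E
```

```text
time_s: 14.68
position: [0.4471, -0.2618, 0.2865]
eef_rot: [-3.142, -0.001, 2.231]
ft_force: [0.1, 0.7, -1.4]
opening: 0.0128
time_s: 15.35
position: [0.4638, -0.287, 0.2871]
eef_rot: [3.141, -0.0, 2.232]
ft_force: [0.2, -0.1, -1.6]
opening: 0.0131
[ 0.46376455 -0.28701713  0.28711318] [ 3.14148286e+00 -1.46743939e-04  2.23201258e+00] [ 0.18139902 -0.11170686 -1.6066779 ] 0.013072403446667751
pivot px 278.59398122237957 112.14520335698286
221
roof (np.int64(55), array([ 0.03531587, -0.03228699]), np.float64(42.86337268705549))
side (np.int64(23), array([ 0.05507666, -0.03003754]), np.float64(134.59913341614538)) tilt from side 44.59913341614538
[-0.23946198 -0.1695744  -1.71806095] [ 6.43741466e-04  1.93068395e-05  1.34640916e-03  2.09198769e-04
 -1.01979582e-03  1.93950877e-03]
```

View pics/d1p.png

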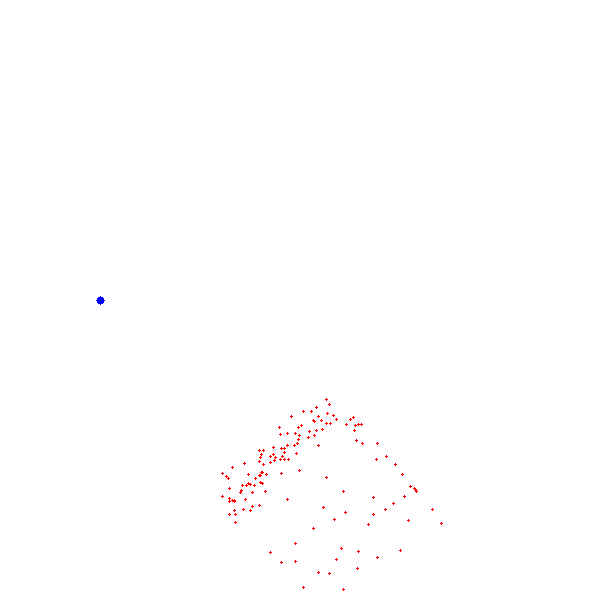

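View pics/d2.png

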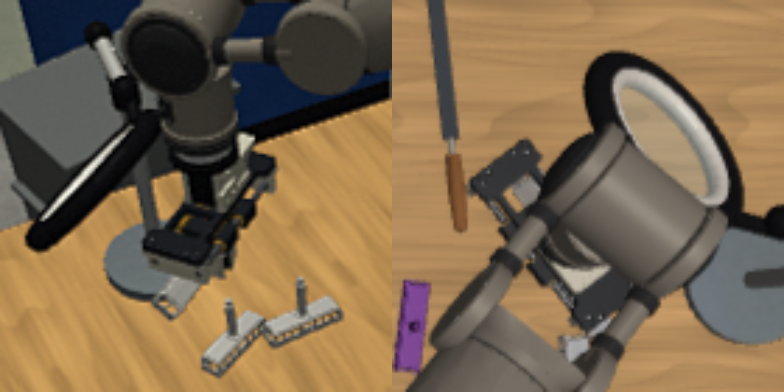

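```bash
python3 - <<'E'
from h import *
s=manip.sense(); T=s['position']
p,d=load('top')
for cx,cy in [(590,170),(630,200),(680,240),(620,150),(560,190),(600,230),(645,260),(705,225),(615,85)]:
    u,v=370+(cx-392)/2.8,110+cy/2.8; print((cx,cy),pt('top',u,v,d[int(v),int(u)]).round(3))
p,d=load('scene')
for cx,cy in [(168,50),(200,90),(195,130),(190,160),(150,120),(110,165),(170,75),(165,100),(160,20)]:
    u,v=200+cx/2.8,20+cy/2.8; print('s',(cx,cy),pt('scene',u,v,d[int(v),int(u)]).round(3))
E
python3 - <<'E'
from h import *
p,_=load('scene'); q,_=load('top')
cv2.imwrite('pics/d3.png',cv2.resize(p[20:160,195:340],None,fx=5.4,fy=4.2,interpolation=cv2.INTER_CUBIC))
E
```

```text
(590, 170) [ 0.49  -0.244  0.65 ]
(630, 200) [ 0.468 -0.276  0.644]
(680, 240) [ 0.438 -0.314  0.644]
(620, 150) [ 0.507 -0.27   0.642]
(560, 190) [ 0.476 -0.225  0.637]
(600, 230) [ 0.446 -0.257  0.629]
(645, 260) [ 0.423 -0.29   0.636]
(705, 225) [ 0.45  -0.335  0.64 ]
(615, 85) [ 0.61  -0.346  0.405]
s (168, 50) [ 0.506 -0.23   0.618]
s (200, 90) [ 0.484 -0.22   0.576]
s (195, 130) [ 0.483 -0.253  0.511]
s (190, 160) [ 0.489 -0.266  0.468]
s (150, 120) [ 0.493 -0.369  0.454]
s (110, 165) [ 0.559 -0.326  0.448]
s (170, 75) [ 0.508 -0.229  0.594]
s (165, 100) [ 0.503 -0.273  0.54 ]
s (160, 20) [ 0.505 -0.24   0.642]
```

View pics/d3.png

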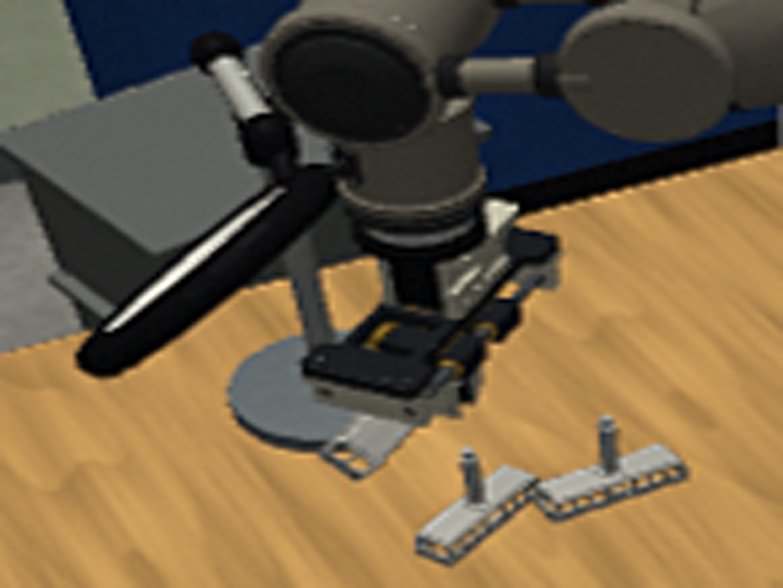

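```bash
python3 -m inch '[{"jaw":0,"dx":0,"dy":0,"dz":0,"twist":0},{"jaw":0,"dx":0,"dy":0,"dz":0,"twist":0},{"jaw":0,"dx":0,"dy":0,"dz":0,"twist":0},{"jaw":0,"dx":0,"dy":0,"dz":0,"twist":0},{"jaw":0,"dx":0,"dy":0,"dz":0,"twist":0},{"jaw":0,"dx":0,"dy":0,"dz":0,"twist":0}]'
python3 - <<'E'
from h import *
q,_=cap('top'); q0=cv2.imread('pics/top0.png'); p,_=cap('scene')
def kn(p):
    v_=cv2.cvtColor(p,cv2.COLOR_BGR2HSV)[...,2].astype(float); o=[]
    for u,v in [(318,192),(262,193),(261,137),(317,136)]:
        w=np.clip(80-v_[v-7:v+8,u-7:u+8],0,None); w[w<20]=0; yy,xx=np.mgrid[v-7:v+8,u-7:u+8]
        o.append(ray('top',(w*xx).sum()/w.sum(),(w*yy).sum()/w.sum(),.105)[:2])
    o=np.array(o)-np.mean(o,0); return np.degrees(np.arctan2(o[:,1],o[:,0]))
print('knob shift deg',kn(q)-kn(q0))
s=manip.sense(); print(s['position'],s['ft_force'],s['opening'],abs(s['qd']).max())
cv2.imwrite('pics/e1.png',np.vstack([q[60:290],p[:290]]))
E
python3 tilt.py pics/e2.png; python3 fit.py
```

```text
time_s: 16.0
position: [0.4639, -0.2873, 0.287]
eef_rot: [3.142, -0.0, 2.232]
ft_force: [0.3, -0.5, -1.4]
opening: 0.0131
knob shift deg [-1.31455143 -1.35322048 -1.4255468  -1.2121203 ]
[ 0.4638978  -0.28731702  0.28702584] [ 0.87860616  0.31029099 -1.72786411] 0.013277857698318471 0.002227806824949368
[ 0.4638978  -0.28731702  0.28702584] [ 3.14151178e+00 -6.76401223e-06  2.23175789e+00] [ 0.87860616  0.31029099 -1.72786411] 0.013277857698318471
pivot px 278.5219516520769 112.1243555754705
217
roof (np.int64(49), array([ 0.03779728, -0.02906287]), np.float64(31.135309540316655))
side (np.int64(23), array([ 0.05450235, -0.0302931 ]), np.float64(137.5042314598636)) tilt from side 47.504231459863604
```

View pics/e1.png

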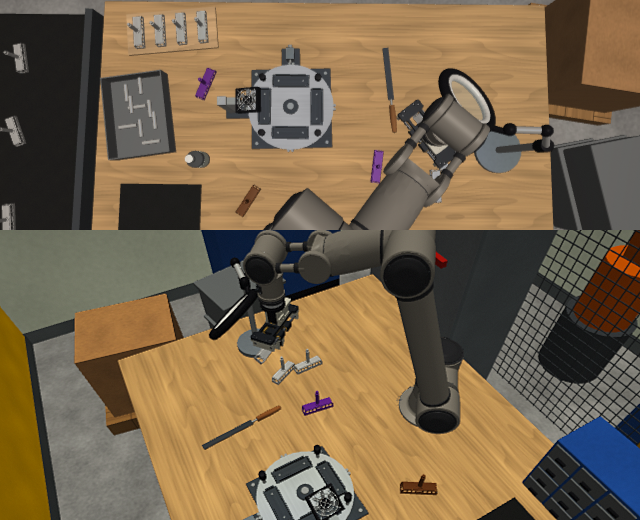

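The casting is still, held, and about 157 mm from the lens near its centre line. The turntable is at about 1.548 rad and everything else is undisturbed, so I'm handing in.

```bash
python3 -c "
from plant import manip
print(manip.close_job())"
```

```text
the job is handed in; nothing more can be done
None
```

The job is handed in at about 16 s of the 54 s allowed; the hand-in gives no verdict. The casting is held still in the gripper in front of the magnifier lens, with one windowed side facing it.

- **Turntable:** I gripped the near-right knob, turned the disc a quarter turn counter-clockwise and let go. In the images it rests about 1.33° short of an exact quarter turn, roughly 1.548 rad. That is inside the required 1.53–1.61, but not dead centre in the stop. It was unchanged at the end.
- **Casting:** I lifted it 49 mm out of its nest by the sprue. The tool cannot tilt, so I lowered the casting partway back into the pocket. I then tipped it by letting it pivot in the finger pads against the near wall, with about 5 N of force, and carried it to the lamp.
- **Position:** The casting's middle is about 157 mm in front of the lens, within a few millimetres of the centre line and about 0.26 m above the bench. I placed it from the tool position and the depth images; the two cameras disagreed by up to about 8 mm.
- **Tilt:** The clearest reading, just after tipping, was 36–42°. At the lamp the casting was mostly hidden and the readings scattered from 31° to 48°. Most fall within the 17° allowed around 45°; the lowest is a sparse roof fit I trust least.
- **Clearance:** In a depth check before the final approach, the nearest visible arm point was predicted to stay about 30 mm from the lamp. The wrist force showed only the casting's weight, but the arm surface facing the lamp was not visible.
- **Other things:** In the last pictures the file, cleaner and look-alikes stand where they were. The spares show no sign of having moved, though the arm hides them in part of the view.

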